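# Hang a rinsed sample bottle on the drying peg and shut the tray

## Robot

A 6-joint arm with a two-finger parallel gripper is mounted at the origin on the work surface. World frame = base frame: x ahead of the robot, y to its left, z up, the work surface at z = 0. Lengths are in m, angles in rad, forces in N, time in s.
With the tool pointing down it reaches from about 0.225 to 0.875 m from the base axis. Payload 3.4 kg.
Tool frame: the origin (TCP) lies between the finger pads; the fingertips stand 8 mm ahead of it and the grasp point (between the pads) lies 11 mm behind it; z points along the fingers, y is the direction in which the jaws open and shut (so a half turn about z gives the same grasp; the last joint's range is limited). The gripper opens to 85 mm and grips with 20 to 120 N. Pads are 22 mm wide; open, the fingers measure 114 mm over their backs; the gripper's body (76 mm by 85 mm) begins 54 mm behind the grasp point. The pads swing forward as they close: fully open they stand 13 mm farther back than shut.
Start: joints at [-1.251, 0.276, 1.505, -0, 1.361, -0.121], TCP at [0.245, -0.52, 0.239] pointing down, gripper open.
Joint ranges: [-2.89, 2.89], [-0.75, 2.08], [0.22, 2.7], [-1.18, 4.32], [0.11, 2.71], [-2.7, 2.7]. Speed limits (rad/s): [2.57, 2.57, 3.14, 3.14, 3.14, 3.14].

## Interface

Orientations are given as [roll, pitch, yaw] about the fixed x, y, z axes, in that order (R = Rz(yaw) Ry(pitch) Rx(roll)).
In Python, from cell import manip gives the robot as it stands.
- The arm moves only by the shell command python3 -m inch 'ROWS'. ROWS is a JSON object of lists of equal length, an entry for each row: "hand": the opening, from -1 (shut) to 1 (fully open); "offset": the shift along the tool's x, y, z in m, a list of three; "spin": the turn about the tool's z in units of 6 degrees (1.0 is 6 degrees). A call has 1 to 20 rows; each row is the pose to reach, as a shift and turn from the pose commanded when the call began, along the tool's axes at that moment; what a row does not reach only later rows make up. A row lasts 1/10 s, in which the tool goes at most 50 mm and 8.59 degrees, less where a joint would pass 70% of its speed; a pose out of reach is approached as far as the arm can. A call with a gripper value outside its range is refused whole. The fingers move at their own pace and stop on an object; the grip force is fixed at half the most. Time passes only in rows, so rows that repeat a pose let the fingers close. It gives the time, the measured TCP pose, the force and the opening at its end, in the units of the state.
- manip.get_obs(): the state, without advancing time (a new reading comes with each control period).
- manip.grab_frame(name): name is "scene" or "top" or "wrist"; returns the picture (400x640x3 uint8, red, green, blue); there is no depth.
- manip.calibration(name): a dict with "mtx" (3x3 intrinsics, pixels), "distortion" ([k1, k2, p1, p2, k3] as OpenCV has them; the pictures are not rectified), "R" (3x3) and "t" (3): a world point X has camera coordinates R X + t. Camera axes: x right, y down, z forward; pixel columns grow to the right and rows downward; lengths in m; the calibration is good to about 2 mm. A picture is of the moment at which its call begins: read the wrist's pose just before it. calibration takes no time and is no camera call; for the wrist camera it gives the pose at the moment of the call.
- manip.hand_in(): hands the job in, once; it reports no verdict.
The state is a dict: "time": time; "q": joint angles; "qd": joint speeds; "tau": joint torques, N m; "eef_pos": TCP position; "orientation": TCP orientation; "force": force on the tool from outside, world axes, zero at the start; "moment": the same for the moment, N m; "width": opening from 0.0 (shut) to 1.0 (fully open).
Only numpy, scipy, OpenCV 4.12 (cv2) and the standard library are available. Lean on these libraries where they do the work, as an engineer would, in place of code of your own. Each camera call takes 0.05 s, during which the arm holds its last target. There are 200 camera calls.

## Task

One of the two bottles lying in the grey cradles is open: turn it upside down and lower it (do not drop it) over the slim, taller peg of the drying cabinet's pulled-out tray until its rim rests on the tray. Then slide the tray fully shut with the bottle standing on its peg, and leave the capped bottle and everything else on the bench where it is.

Things in the scene. Friction and masses are not known exactly. Their poses are not given: they have to be found in the camera images.
- bottle: open white plastic bottle, lying in a grey cradle. Body 48 mm across up to 78 mm from the base, shoulder 78 to 92 mm, neck 30 mm across up to the mouth at 120 mm. Bore 22 mm, free depth from the mouth 62 mm; 0.08 to 0.17 kg, centre of mass about 45 mm from the base. Origin: middle of the base's outer face; x along its axis from base to mouth (at the start level, roughly away from the robot)
- cradle_a: fixed grey cradle under the open bottle; origin on the bench under its middle, x along the bottle. Two V rests, 22 mm either side of the origin, carry the bottle 9 and 53 mm from its base with its axis 55 mm above the bench; all 40 mm wide or less, narrower than the bottle, so fingers pass down beside it
- cradle_b: the same cradle under the capped bottle
- bottle_mouth (a point): middle of the open bottle's mouth (rim plane), 120 mm from its base; axes as the bottle's
- capped_bottle: the other white bottle, same body, closed by a screw cap 38 mm across (122 mm long over all), lying in the other grey cradle in the same way; origin at the middle of its base, x towards the cap. Not to be moved
- peg_slot (a point): middle of the slim peg's slot, on the tray floor's top (24 mm above the bench), where the bottle's rim comes to rest. The steel peg (19 mm across, 58 mm tall, top edge bevelled 1.2 mm) is clamped up to 10 mm from here along y (the slot's length): its place is not measured, feel or look for it. z up, x the way the tray shuts. A stout peg (34 mm across, 40 mm tall) is 95 mm away towards +y
- tray (a joint): how far the peg tray is pulled out of the cabinet: 0 m shut against its stop, up to 0.135 m out; it moves with about 3 N of friction
- tray_handle (a point): middle of the tray's level bar handle, 11 mm thick, 120 mm long (along y), 36 mm above the bench, 35 mm in front of the tray's front panel (250 mm wide, top at 52 mm); x the way the tray slides shut. Shut, the panel is flush with the cabinet's front (260 mm wide, opening up to 188 mm above the bench). The slot's middle is 99 mm behind the bar, 45 mm to the -y side
- beaker: glass beaker, 68 mm across, 85 mm tall, upright; origin under its middle; bystander
- jar: closed amber jar, 60 mm across, 85 mm tall, upright; origin under its middle; bystander
- loose_cap: white screw cap, 38 mm across, 22 mm tall, lying on the bench; origin under its middle; bystander
- spatula: spatula lying on the bench along its x axis; bystander
- brush: bottle brush lying on the bench along its x axis; bystander
- dish: round aluminium dish, 90 mm across, 16 mm tall; origin under its middle; bystander
Mind the look-alikes: they are no part of the job. Leave any red look-alike of the bottle alone.

How it is judged:
On the way:
1. the open bottle stands upside down on the slim peg, its rim on the tray floor, while the tray is still out (x of bottle_mouth in the frame of peg_slot between -0.005 and 0.005 m and y of bottle_mouth in the frame of peg_slot between -0.013 and 0.013 m and x of bottle in the frame of peg_slot between -0.009 and 0.009 m and y of bottle in the frame of peg_slot between -0.017 and 0.017 m and z of bottle_mouth in the frame of peg_slot below 0.004 m and z of bottle in the frame of peg_slot above 0.116 m and value of joint tray above 0.05 m), for 0.2 s.
At the end, for the whole second after the job is handed in: The open bottle stands upside down over the slim peg: its rim within 5 mm (along the slot 13 mm) of the slot's middle and at most 4 mm above the tray floor, its base within 9 mm (17 mm) of it and over 116 mm up; the tray is shut to within 5 mm; the bottle is released and at rest (x of bottle_mouth in the frame of peg_slot between -0.005 and 0.005 m and y of bottle_mouth in the frame of peg_slot between -0.013 and 0.013 m and x of bottle in the frame of peg_slot between -0.009 and 0.009 m and y of bottle in the frame of peg_slot between -0.017 and 0.017 m and z of bottle_mouth in the frame of peg_slot below 0.004 m and z of bottle in the frame of peg_slot above 0.116 m and value of joint tray below 0.005 m and linear speed of bottle below 0.02 m/s); the robot touches nothing.
It fails at once if the bottle is dropped (falls out of the fingers faster than 0.6 m/s) (linear speed of bottle above 0.6 m/s and contact force between bottle and the fingers below 0.05 N).
It fails at once if the capped bottle is pushed more than 30 mm away or lifted out of its cradle (distance of capped_bottle from where it was at the start of the episode above 0.03 m).
It fails at once if one of the other loose things on the bench is pushed more than 30 mm away (distance of any of beaker, jar, loose_cap, spatula, brush, dish from where it was at the start of the episode above 0.03 m).
It also fails if it takes over 72 s, if anything falls off the work surface, if the arm or the gripper's body presses on something with over 40 N, if the wrist force passes 120 N, or if a joint passes its speed limit or range.

## Working session

There is one attempt and no reset: what is moved stays moved. The work goes in short steps, Python scripts to look and compute and a shell command to move; the robot and the scene stay as the last step left them, time stands still between calls to the robot, and variables do not carry over. Pictures are saved under pics/ and viewed, about 8 in all and at most 12, crops included, and the job is handed in when it is done.

```bash
ls; mkdir -p pics; python3 - <<'E'
from cell import manip
import cv2
o=manip.get_obs(); print(o)
for n in ["scene","top"]:
    im=manip.grab_frame(n); cv2.imwrite(f"pics/{n}0.png",im[:,:,::-1])
    c=manip.calibration(n); print(n,c)
E
```

```text
pics
{'time': 0.0, 'q': array([-1.25096970e+00,  2.76630179e-01,  1.50615606e+00,  2.11874815e-05,
        1.36071543e+00, -1.21023430e-01]), 'qd': array([-8.43361559e-04,  1.38838067e-03, -3.91644724e-04,  8.10247349e-05,
       -6.69176863e-04,  1.72021548e-03]), 'tau': array([ 2.14439247e-04, -4.16774261e+01, -2.45807827e+01, -3.06604834e-04,
        1.11943006e-02, -4.72912717e-06]), 'eef_pos': array([ 0.24518021, -0.51952509,  0.23841051]), 'orientation': array([-3.13970010e+00, -2.51034016e-04,  4.40845381e-01]), 'force': array([-0.04366757,  0.20993632, -1.23294994]), 'moment': array([-0.00561323,  0.04605889,  0.00946775]), 'width': 0.9999562990578951}
scene {'mtx': array([[465.98093961,   0.        , 326.64492002],
       [  0.        , 465.98093961, 203.71243103],
       [  0.        ,   0.        ,   1.        ]]), 'distortion': array([-0.09215079,  0.        ,  0.        ,  0.        ,  0.        ]), 'R': array([[ 0.83191272,  0.55485934, -0.00723416],
       [ 0.32606079, -0.49933569, -0.80271305],
       [-0.44900511,  0.66542842, -0.59632158]]), 't': array([-0.4300302 , -0.11492263,  1.59098565])}
top {'mtx': array([[477.68973734,   0.        , 322.00146502],
       [  0.        , 477.68973734, 202.86732231],
       [  0.        ,   0.        ,   1.        ]]), 'distortion': array([-0.13043467,  0.        ,  0.        ,  0.        ,  0.        ]), 'R': array([[ 1.86189667e-03, -9.99968724e-01, -7.68664212e-03],
       [-9.87884599e-01, -6.46477592e-04, -1.55188918e-01],
       [ 1.55179095e-01,  7.88246110e-03, -9.87854906e-01]]), 't': array([-0.02730397,  0.52711542,  1.3592999 ])}
```

View pics/scene0.png

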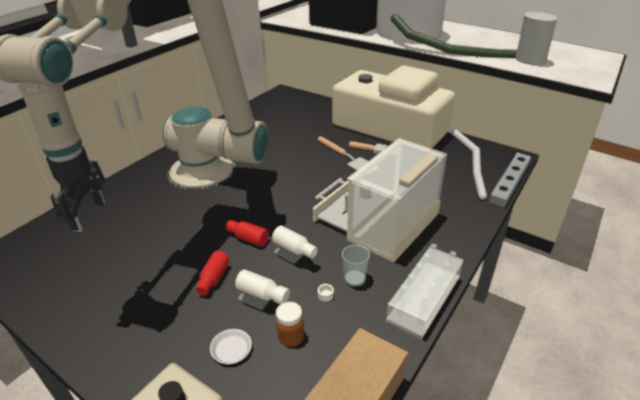

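View pics/top0.png

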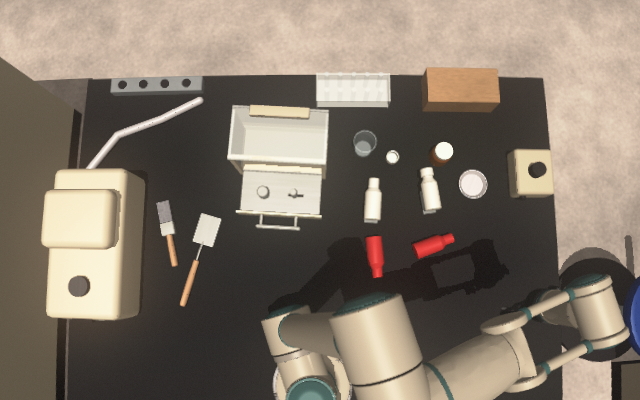

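The two views show the white bottles at top (373,200), with a narrow neck so it is probably the open one, and at (430,190), which has a wide end so is probably the capped one. The red look-alikes are at (375,256) and (433,245). The tray handle is at about (277,225), with the slim peg near (293,193) and the stout peg near (263,191). I'll check the bottle choice in one crop.

```bash
cat > h.py <<'E'
from cell import manip
import numpy as np, cv2
def ray(name,uv,z,c=None):
    c=c or manip.calibration(name)
    p=cv2.undistortPoints(np.array([[uv]],float),c["mtx"],c["distortion"])[0,0]
    d=c["R"].T@np.array([p[0],p[1],1]); o=-c["R"].T@c["t"]
    return o+d*(z-o[2])/d[2]
def proj(name,X,c=None):
    c=c or manip.calibration(name)
    return cv2.projectPoints(np.array(X,float).reshape(-1,1,3),cv2.Rodrigues(c["R"])[0],c["t"],c["mtx"],c["distortion"])[0][:,0]
def rel(target,yaw=None):
    "shift in tool axes from the measured TCP, tool down"
    o=manip.get_obs(); from scipy.spatial.transform import Rotation as Ro
    R=Ro.from_euler("xyz",o["orientation"]).as_matrix()
    return R.T@(np.array(target)-o["eef_pos"])
E
python3 - <<'E'
import cv2,numpy as np
from h import *
t=cv2.imread("pics/top0.png"); s=cv2.imread("pics/scene0.png")
a=cv2.resize(t[155:235,225:465],None,fx=3.2,fy=3.2,interpolation=3)
b=cv2.resize(s[170:320,220:400],None,fx=2.1,fy=2.1,interpolation=3)
c=np.zeros((a.shape[0]+b.shape[0],max(a.shape[1],b.shape[1]),3),np.uint8)
c[:a.shape[0],:a.shape[1]]=a; c[a.shape[0]:,:b.shape[1]]=b
print(c.shape); cv2.imwrite("pics/crop1.png",c)
for n,uv,z in [("mouth",(374,179),.055),("base",(372,221),.055),("capend",(427,168),.055),("capbase",(433,213),.055),("handleL",(257,227),.036),("handleR",(298,228),.036),("slim",(293,193),.05),("stout",(263,191),.064),("red1",(375,236),.04)]:
    print(n,ray("top",uv,z).round(3))
E
python3 -m inch --help | head -30
```

```text
(571, 768, 3)
mouth [ 0.596 -0.179  0.055]
base [ 0.472 -0.171  0.055]
capend [ 0.629 -0.336  0.055]
capbase [ 0.495 -0.35   0.055]
handleL [0.456 0.164 0.036]
handleR [0.454 0.043 0.036]
slim [0.555 0.058 0.05 ]
stout [0.558 0.145 0.064]
red1 [ 0.43  -0.181  0.04 ]invalid input: not JSON, or not a number
```

View pics/crop1.png

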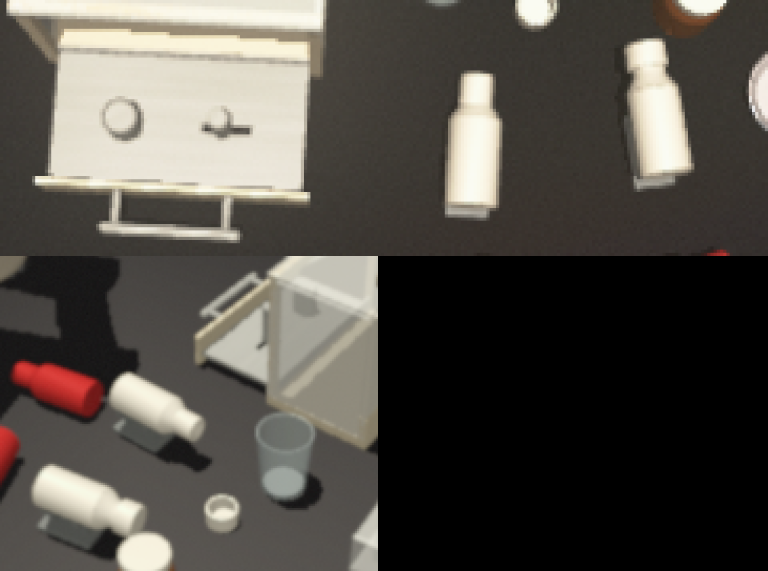

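The open bottle is the left one, at top (373,179–220): straight narrow neck, about 124 mm measured. The right one has a collar-like cap. The handle measures 121 mm long and the slim peg sits near (0.555, 0.058), both as they should be. Next I work out the move to above the bottle's base end.

```bash
python3 - <<'E'
from h import *
print(rel([.490,-.172,.20]).round(3))
E
```

```text
[ 0.37  -0.21   0.039]
```

```bash
python3 -m inch '{"hand":[1,1,1,1,1,1,1,1,1,1,1,1,1,1],"offset":[[0.03,-0.018,0],[0.07,-0.04,0],[0.11,-0.062,0],[0.15,-0.085,0],[0.19,-0.108,0],[0.23,-0.13,0.01],[0.27,-0.153,0.02],[0.31,-0.175,0.03],[0.34,-0.193,0.039],[0.36,-0.205,0.039],[0.37,-0.21,0.039],[0.37,-0.21,0.039],[0.37,-0.21,0.039],[0.37,-0.21,0.039]],"spin":[0.5,1,1.5,2,2.5,3,3.5,4,4.4,4.7,4.83,4.83,4.83,4.83]}'; python3 - <<'E'
from h import *
c=manip.calibration("wrist"); im=manip.grab_frame("wrist"); cv2.imwrite("pics/w1.png",im[:,:,::-1])
o=manip.get_obs(); print(o["eef_pos"],o["orientation"])
print(proj("wrist",[[.472,-.171,.055],[.592,-.179,.055],[.490,-.172,.079]],c))
print(-c["R"].T@c["t"],c["R"].round(2))
E
```

```text
time: 1.5
eef_pos: [0.4898, -0.1729, 0.2002]
orientation: [3.141, 0.001, -0.066]
force: [-0.0, 0.4, -0.2]
width: 0.998
[ 0.48985154 -0.17301644  0.20026884] [ 3.14128709e+00  3.15953872e-04 -6.59620459e-02]
[[322.2258214  209.95338212]
 [322.42754883  82.75780301]
 [321.95846123 199.57119232]]
[ 0.56510679 -0.17790026  0.33446703] [[-0.06 -1.    0.  ]
 [-0.95  0.06  0.3 ]
 [-0.3   0.02 -0.95]]
```

View pics/w1.png

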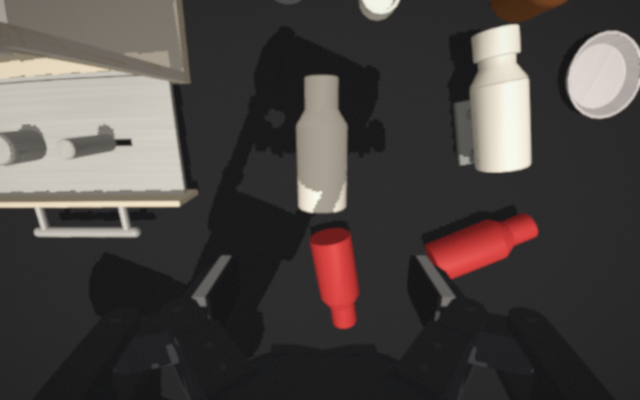

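The open bottle is centred at column 322 with its base at row 212, matching the projection (322,210). Descending to grip near the base.

```bash
python3 -m inch '{"hand":[1,1,1,1,1,1,1,-1,-1,-1,-1,-1,-1,-1,-1],"offset":[[0,0,0.04],[0,0,0.08],[0,0,0.11],[0,0,0.135],[0,0,0.15],[0,0,0.156],[0,0,0.156],[0,0,0.156],[0,0,0.156],[0,0,0.156],[0,0,0.156],[0,0,0.156],[0,0,0.156],[0,0,0.156],[0,0,0.156]],"spin":[0,0,0,0,0,0,0,0,0,0,0,0,0,0,0]}'
```

```text
time: 3.05
eef_pos: [0.491, -0.1726, 0.0456]
orientation: [3.14, -0.002, -0.065]
force: [-2.1, 0.5, 6.6]
width: 0.545
```

```bash
python3 -m inch '{"hand":[-1,-1,-1,-1,-1,-1,-1,-1,-1,-1,-1],"offset":[[0,0,-0.01],[0,0,-0.03],[0,0,-0.05],[0,0,-0.07],[0,0,-0.09],[0,0,-0.11],[0,0,-0.13],[0,0,-0.14],[0,0,-0.15],[0,0,-0.15],[0,0,-0.15]],"spin":[0,0,0,0,0,0,0,0,0,0,0]}'; python3 - <<'E'
from h import *
o=manip.get_obs(); print(o["force"],o["moment"],o["eef_pos"])
s=manip.grab_frame("scene"); w=manip.grab_frame("wrist")
a=cv2.resize(s[120:300,180:420],None,fx=2.5,fy=2.5); b=cv2.resize(w[:, :],None,fx=.5,fy=.5) 
c=np.zeros((600,640,3),np.uint8); c[:400]=w; c[400:,:]=0
a=cv2.resize(s[120:270,180:420],(320,200)); c[400:,:320]=a
t=manip.grab_frame("top"); c[400:,320:]=cv2.resize(t[120:270,250:490],(320,200))
cv2.imwrite("pics/l1.png",c[:,:,::-1])
E
```

```text
time: 4.15
eef_pos: [0.49, -0.1721, 0.1938]
orientation: [-3.141, 0.001, -0.065]
force: [-0.9, 0.1, -1.4]
width: 0.545
[-0.89214671  0.11513468 -1.37071207] [-0.01450863  0.02831701  0.00053673] [ 0.48997504 -0.17206936  0.19375919]
```

View pics/l1.png

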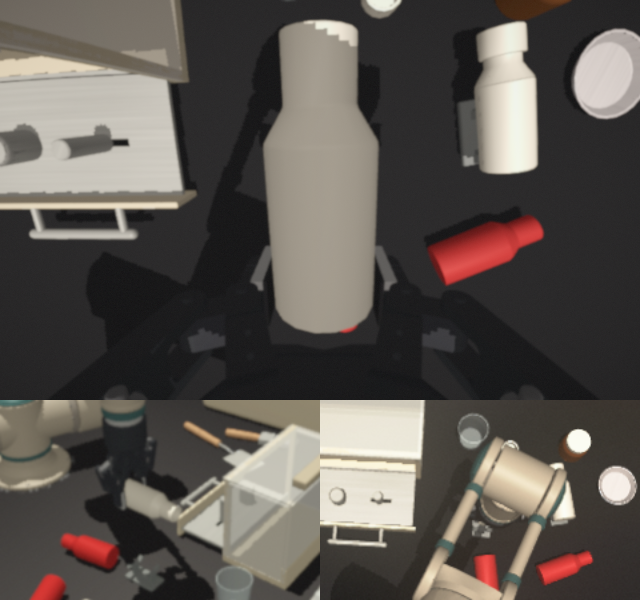

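```bash
cat >> h.py <<'E'
def tiltpts(c,G,yaw,g,deg):
    "mouth rim top/bottom & base centre for bottle gripped at G, g from base, nose-down deg"
    a=np.radians(deg); ax=np.array([np.cos(yaw)*np.cos(a),np.sin(yaw)*np.cos(a),-np.sin(a)])
    up=np.array([np.cos(yaw)*np.sin(a),np.sin(yaw)*np.sin(a),np.cos(a)])
    return [G+ax*(120-g)/1000+up*.015,G+ax*(120-g)/1000-up*.015,G+ax*(78-g)/1000+up*.024,G-ax*g/1000+up*.024]
E
python3 - <<'E'
from h import *
c=manip.calibration("wrist"); print(c["mtx"][0,0])
o=manip.get_obs(); G=o["eef_pos"]+[0,0,.011]
for d in (0,5,10,15,20,30): print(d,proj("wrist",tiltpts(c,G,-.065,18,d),c)[:,1].round(), proj("wrist",tiltpts(c,G,-.065,10,d),c)[:,1].round())
E
```

```text
291.1689723858468
0 [ 32.  50. 161. 344.] [  5.  30. 137. 329.]
5 [ 36.  58. 153. 343.] [ 12.  40. 130. 326.]
10 [ 41.  67. 148. 341.] [ 20.  50. 126. 323.]
15 [ 48.  76. 144. 338.] [ 29.  61. 123. 319.]
20 [ 55.  85. 141. 335.] [ 39.  71. 122. 315.]
30 [ 73. 105. 140. 326.] [ 60.  93. 124. 305.]
```

The bottle stayed level in the grip (base about 13 mm behind the grasp), so it won't swing down on its own. I'll pivot it in the fingers: hook the mouth under the cabinet's fixed lintel while lifting, then push the neck against the lintel's front edge. For that I need the cabinet front.

```bash
python3 - <<'E'
from h import *
print("post foot wrist",ray("wrist",(190,80),0), ray("wrist",(185,82),0))
for z in(.188,.2,.21): print(z,ray("top",(228,158),z).round(3),ray("top",(327,158),z).round(3),ray("top",(228,161),z).round(3),ray("top",(327,165),z).round(3))
print("sill",ray("top",(244,167),.01),ray("top",(322,171),.01))
for z in(.19,.21): print("roof back/top",ray("top",(234,107),z).round(3),ray("top",(329,112),z).round(3))
# scene image: roof front corner
for X in ([.62,-.03,.188],[.62,-.03,.2],[.62,-.03,.0],[.62,.23,.2]): print(X,proj("scene",X).round(),proj("top",X).round())
im=cv2.imread("pics/scene0.png")[120:270,300:460]; im2=cv2.imread("pics/top0.png")[90:240,215:340]
cv2.imwrite("pics/cab.png",np.vstack([cv2.resize(im,(480,300),interpolation=3)[:, :],cv2.resize(im2,(480,300),interpolation=3)]))
E
```

```text
post foot wrist [ 0.60940676 -0.03809189  0.        ] [ 0.60788246 -0.03231786  0.        ]
0.188 [0.626 0.224 0.188] [ 0.625 -0.041  0.188] [0.617 0.224 0.188] [ 0.606 -0.041  0.188]
0.2 [0.623 0.222 0.2  ] [ 0.622 -0.041  0.2  ] [0.614 0.222 0.2  ] [ 0.603 -0.041  0.2  ]
0.21 [0.62 0.22 0.21] [ 0.619 -0.041  0.21 ] [0.612 0.219 0.21 ] [ 0.601 -0.041  0.21 ]
sill [0.64261105 0.2117345  0.01      ] [ 0.62979451 -0.0262046   0.01      ]
roof back/top [0.769 0.213 0.19 ] [ 0.753 -0.046  0.19 ]
roof back/top [0.761 0.209 0.21 ] [ 0.746 -0.046  0.21 ]
[0.62, -0.03, 0.188] [[353. 185.]] [[323. 160.]]
[0.62, -0.03, 0.2] [[354. 181.]] [[323. 159.]]
[0.62, -0.03, 0.0] [[352. 241.]] [[323. 175.]]
[0.62, 0.23, 0.2] [[400. 139.]] [[225. 159.]]
```

View pics/cab.png

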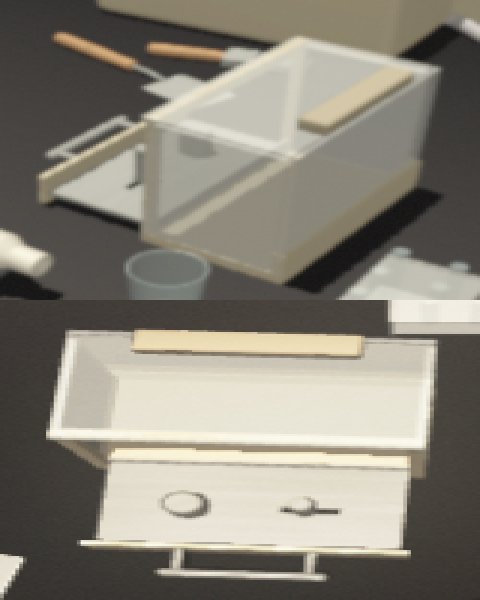

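The clear cabinet's front plane is at x≈0.612, its roof edge at about 0.19 to 0.20, and the tray's yaw is about -3.4°, almost the same as the bottle's. Approach: go in front of the opening, then put the mouth under the lintel.

```bash
python3 - <<'E'
from h import *
for p in ([.455,.05,.19],[.455,.05,.150],[.530,.05,.150]): print(rel(p).round(3))
E
```

```text
[-0.049 -0.219  0.004]
[-0.049 -0.219  0.044]
[ 0.026 -0.224  0.043]
```

```bash
python3 -m inch '{"hand":[-1,-1,-1,-1,-1,-1,-1,-1,-1,-1,-1,-1,-1,-1,-1,-1,-1],"offset":[[-0.01,-0.02,0],[-0.025,-0.05,0],[-0.049,-0.09,0],[-0.049,-0.13,0],[-0.049,-0.17,0.01],[-0.049,-0.2,0.02],[-0.049,-0.219,0.035],[-0.049,-0.221,0.044],[-0.049,-0.222,0.044],[-0.03,-0.222,0.044],[-0.01,-0.223,0.044],[0.005,-0.223,0.044],[0.015,-0.224,0.044],[0.02,-0.224,0.044],[0.026,-0.224,0.044],[0.026,-0.224,0.044],[0.026,-0.224,0.044]],"spin":[0,0,0,0,0,0,0,0,0,0,0,0,0,0,0,0,0]}'; python3 - <<'E'
from h import *
w=manip.grab_frame("wrist"); cv2.imwrite("pics/w2.png",w[:,:,::-1])
print(manip.get_obs()["force"])
E
```

```text
time: 6.0
eef_pos: [0.5303, 0.0496, 0.1502]
orientation: [3.141, 0.001, -0.065]
force: [-0.8, -0.0, -1.0]
width: 0.541
[ 0.19058781 -0.17007015 -1.332374  ]
```

View pics/w2.png

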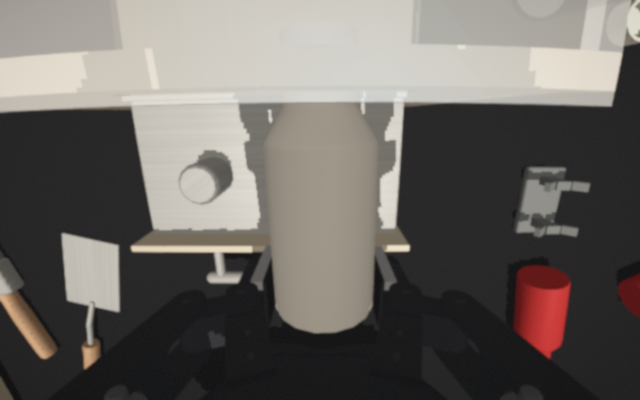

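The neck passes under the roof edge (row 103 at column 320), with the neck-shoulder transition right below it.

```bash
python3 - <<'E'
from h import *
for z in(.188,.2):print(ray("wrist",(320,103),z),ray("wrist",(10,107),z),ray("wrist",(610,105),z))
E
```

```text
[0.60877886 0.04544374 0.188     ] [0.61648527 0.15014088 0.188     ] [ 0.60388689 -0.05106434  0.188     ]
[0.60836818 0.0453443  0.2       ] [0.61511591 0.13701727 0.2       ] [ 0.60408476 -0.03915832  0.2       ]
```

```bash
python3 -m inch '{"hand":[-1,-1,-1,-1,-1,-1,-1,-1,-1,-1,-1,-1,-1,-1],"offset":[[-0.004,0,0],[-0.008,0,-0.004],[-0.008,0,-0.008],[-0.009,0,-0.012],[-0.0095,0,-0.018],[-0.01,0,-0.024],[-0.011,0,-0.03],[-0.011,0,-0.035],[-0.01,0,-0.041],[-0.0095,0,-0.047],[-0.0085,0,-0.053],[-0.007,0,-0.059],[-0.007,0,-0.059],[-0.007,0,-0.059]],"spin":[0,0,0,0,0,0,0,0,0,0,0,0,0,0]}'; python3 - <<'E'
from h import *
w=manip.grab_frame("wrist"); s=manip.grab_frame("scene")
c=np.vstack([cv2.resize(w,(480,300)),cv2.resize(s[110:260,250:490],(480,300),interpolation=3)])
cv2.imwrite("pics/p1.png",c[:,:,::-1])
E
```

```text
time: 7.45
eef_pos: [0.5238, 0.0499, 0.2097]
orientation: [3.141, -0.0, -0.065]
force: [-2.5, -0.9, -3.5]
width: 0.545
```

View pics/p1.png

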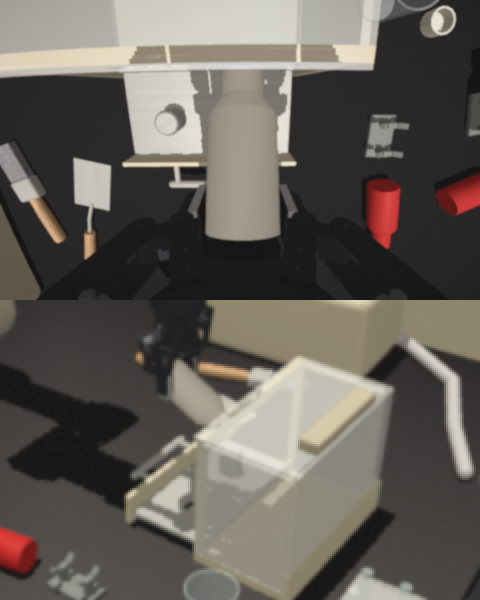

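The pivot works: the bottle is now about 30° nose-down at the lintel with only ~4 N on the tool. Continuing along the arc.

```bash
python3 -m inch '{"hand":[-1,-1,-1,-1,-1,-1,-1,-1,-1,-1,-1,-1,-1,-1,-1,-1,-1,-1],"offset":[[0.002,0,-0.006],[0.004,0,-0.012],[0.0065,0,-0.017],[0.009,0,-0.022],[0.012,0,-0.027],[0.016,0,-0.032],[0.02,0,-0.037],[0.025,0,-0.042],[0.03,0,-0.046],[0.035,0,-0.05],[0.04,0,-0.054],[0.046,0,-0.057],[0.051,0,-0.06],[0.056,0,-0.062],[0.061,0,-0.064],[0.067,0,-0.065],[0.067,0,-0.065],[0.067,0,-0.065]],"spin":[0,0,0,0,0,0,0,0,0,0,0,0,0,0,0,0,0,0]}'; python3 - <<'E'
from h import *
w=manip.grab_frame("wrist"); s=manip.grab_frame("scene")
c=np.vstack([cv2.resize(w,(480,300)),cv2.resize(s[90:240,250:490],(480,300),interpolation=3)])
cv2.imwrite("pics/p2.png",c[:,:,::-1])
E
```

```text
time: 9.35
eef_pos: [0.5913, 0.0457, 0.2751]
orientation: [-3.141, -0.001, -0.065]
force: [-4.7, 0.4, -2.2]
width: 0.54
```

View pics/p2.png

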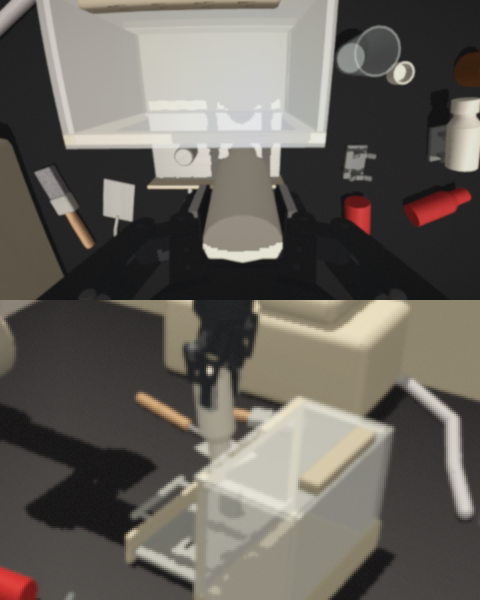

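The bottle is nearly vertical, nose still slightly forward. I'll measure its tilt numerically from the scene camera, by differencing against the empty scene.

```bash
cat > tilt.py <<'E'
from h import *
from scipy.optimize import least_squares
def run(show=None,rows=None):
    s=manip.grab_frame("scene"); s0=cv2.imread("pics/scene0.png")[:,:,::-1]
    o=manip.get_obs(); G=o["eef_pos"]+[0,0,.011]; c=manip.calibration("scene"); yaw=o["orientation"][2]
    d=np.abs(s.astype(int)-s0).sum(2)
    p=proj("scene",[G,G-[0,0,.105]],c); print("G,mouth px",p.round(1).tolist())
    gray=s.sum(2)/3
    if show: cv2.imwrite(show,cv2.resize(s[int(p[0,1])-25:int(p[1,1])+25,int(p[0,0])-60:int(p[0,0])+60],None,fx=5,fy=5,interpolation=3)[:,:,::-1])
    for r in range(int(p[0,1]),int(p[1,1])+8,2):
        m=(d[r]>45)&(gray[r]>75); x=np.flatnonzero(m[int(p[0,0])-40:int(p[0,0])+60])+int(p[0,0])-40
        print(r,"" if len(x)==0 else [int(g[0]) if len(g)==1 else (int(g[0]),int(g[-1])) for g in np.split(x,np.flatnonzero(np.diff(x)>1)+1)])
    for th in (70,75,80,85,90):
        a=np.radians(th); ax=np.array([np.cos(yaw)*np.cos(a),np.sin(yaw)*np.cos(a),-np.sin(a)])
        print(th,"axis px at 40,85,105:",proj("scene",[G+ax*k for k in(.04,.085,.105)],c).round(1).tolist())
E
python3 -c "
import tilt; tilt.run('pics/t1.png')"
```

```text
G,mouth px [[360.0, 135.2], [358.7, 170.0]]
135 [(346, 349), (356, 365), 369]
137 [(347, 349), (356, 366)]
139 [(347, 349), (356, 366)]
141 [(347, 349), (356, 366)]
143 [(347, 351), (355, 366)]
145 [(348, 366)]
147 [(348, 366)]
149 [(348, 367)]
151 [(348, 367)]
153 [(349, 368)]
155 [(351, 367), (378, 381)]
157 [(350, 351), (353, 366), (375, 380)]
159 [(352, 354), (356, 364), (372, 378)]
161 [(354, 365), (370, 375)]
163 [(354, 365), (368, 373)]
165 [(354, 370)]
167 [(354, 367)]
169 [(357, 365)]
171 [(358, 362)]
173 [(354, 359)]
175 [(353, 356)]
177 
70 axis px at 40,85,105: [[363.9, 149.7], [368.2, 165.5], [370.1, 172.4]]
75 axis px at 40,85,105: [[362.9, 149.6], [365.9, 165.4], [367.2, 172.2]]
80 axis px at 40,85,105: [[361.7, 149.5], [363.6, 165.0], [364.4, 171.7]]
85 axis px at 40,85,105: [[360.6, 149.2], [361.3, 164.4], [361.5, 171.0]]
90 axis px at 40,85,105: [[359.5, 148.9], [358.9, 163.6], [358.7, 170.0]]
```

View pics/t1.png

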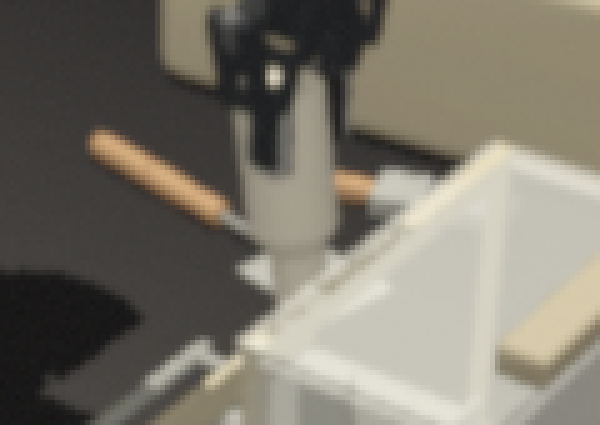

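The tilt is about 80°: the axis slope is +2.5 px over 18 rows, against -0.7 for vertical. Pushing forward another ~16 mm.

```bash
python3 -m inch '{"hand":[-1,-1,-1,-1,-1,-1],"offset":[[0.005,0,0],[0.009,0,0],[0.013,0,0],[0.016,0,0],[0.016,0,0],[0.016,0,0]],"spin":[0,0,0,0,0,0]}';  python3 -m inch '{"hand":[-1,-1,-1,-1,-1,-1,-1,-1],"offset":[[-0.01,0,0],[-0.03,0,0],[-0.06,0,-0.01],[-0.09,0,-0.02],[-0.11,0,-0.03],[-0.11,0,-0.03],[-0.11,0,-0.03],[-0.11,0,-0.03]],"spin":[0,0,0,0,0,0,0,0]}'; python3 -c "
import tilt; tilt.run('pics/t2.png')"
```

```text
time: 10.1
eef_pos: [0.6065, 0.0449, 0.2754]
orientation: [-3.141, 0.0, -0.065]
force: [-6.4, 0.1, 1.2]
width: 0.535
time: 10.9
eef_pos: [0.4986, 0.0516, 0.3044]
orientation: [3.141, -0.003, -0.065]
force: [-0.4, 0.1, -1.0]
width: 0.532
G,mouth px [[330.8, 115.3], [330.9, 150.2]]
115 [(317, 320), (326, 333), 335, 340]
117 [(317, 320), (326, 333), 336, 339]
119 [(317, 320), (326, 333)]
121 [(317, 320), (326, 333)]
123 [(317, 323), (325, 335)]
125 [(317, 336)]
127 [(318, 336)]
129 [(318, 336)]
131 [(318, 336)]
133 [(318, 336)]
135 [(318, 335)]
137 [(323, 334)]
139 [(322, 333)]
141 [(323, 333)]
143 [(322, 332)]
145 [(322, 333)]
147 [(322, 332)]
149 [(323, 332)]
151 
153 
155 [(378, 380)]
157 [(376, 380)]
70 axis px at 40,85,105: [[335.0, 129.6], [339.6, 145.3], [341.5, 152.2]]
75 axis px at 40,85,105: [[334.0, 129.6], [337.4, 145.3], [338.9, 152.1]]
80 axis px at 40,85,105: [[333.0, 129.5], [335.3, 145.0], [336.3, 151.7]]
85 axis px at 40,85,105: [[331.9, 129.3], [333.1, 144.5], [333.6, 151.1]]
90 axis px at 40,85,105: [[330.9, 129.0], [330.9, 143.8], [330.9, 150.2]]
```

```bash
python3 - <<'E'
from h import *
c=manip.calibration("wrist"); w=manip.grab_frame("wrist")[:,:,::-1].copy(); o=manip.get_obs(); G=o["eef_pos"]+[0,0,.011]
cv2.imwrite("pics/w3raw.png",w)
ca=np.linspace(0,6.28,60)
for p in proj("wrist",[G+[.024*np.cos(a),.024*np.sin(a),.014] for a in ca],c): cv2.circle(w,tuple(int(v) for v in p.round()),0,(0,0,255),-1)
b=w[225:400,200:440]; b=cv2.resize(b,(480,350),interpolation=3)
a=cv2.resize(w[0:230,130:500],(480,298),interpolation=3)
t=cv2.resize(cv2.imread("pics/t2.png"),(300,212))
f=np.zeros((600,790,3),np.uint8); f[:298,:480]=a; f[298:598,:480]=b[:300]; f[:212,485:785]=t
cv2.imwrite("pics/w3.png",f); print(o["eef_pos"],proj("wrist",[[.555,.058,.082],[.555,.058,.024],[.558,.15,.064]],c))
E
```

```text
[0.49810947 0.05162185 0.3037333 ] [[314.66952737 130.98201508]
 [315.8479187  128.69347619]
 [242.11072174 132.82804122]]
```

View pics/w3.png

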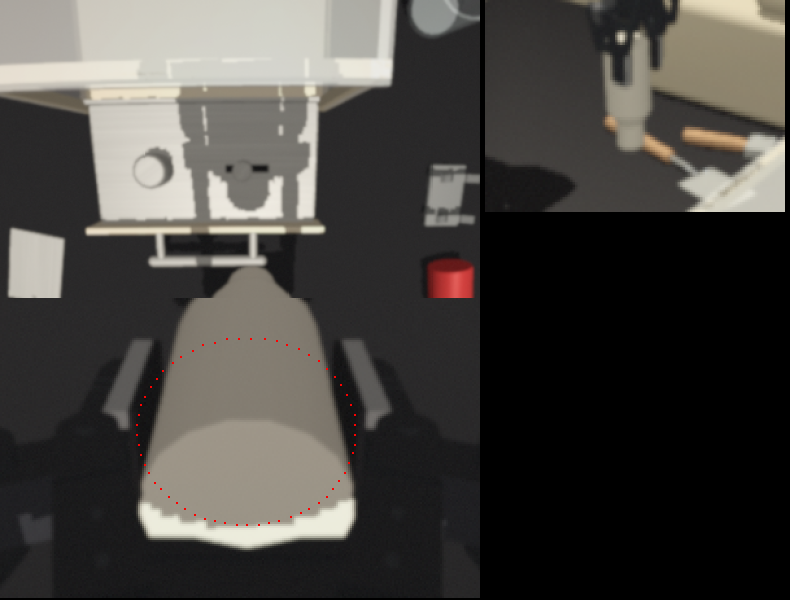

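The base disc sits well behind the pads' centre. The width reading suggests about 16 mm, the scene about 11 and the wrist about 20. The bottle slid in the grip while pivoting, so I'll stand it upside down on the free bench and regrip it centred. This view also gives the slim peg top at raw (315,132).

```bash
python3 - <<'E'
from h import *
c=manip.calibration("wrist")
print("peg",ray("wrist",(315,131.8),.082,c),"slot mid",ray("wrist",(320.4,129.5),.024,c),"slot ends",ray("wrist",(304.2,129.5),.024,c),ray("wrist",(336.6,129.5),.024,c),"stout",ray("wrist",(245.7,131.8),.064,c))
print("handle",ray("wrist",(245,201.5),.036,c),ray("wrist",(334,201.5),.036,c))
E
python3 -m inch '{"hand":[-1,-1,-1,-1,-1,-1,-1,-1,-1,-1,-1,-1],"offset":[[-0.02,0,0.01],[-0.05,0,0.03],[-0.08,0,0.05],[-0.1,0,0.09],[-0.105,0,0.13],[-0.105,0,0.16],[-0.105,0,0.18],[-0.105,0,0.19],[-0.105,0,0.196],[-0.105,0,0.2],[-0.105,0,0.2],[-0.105,0,0.2]],"spin":[0,0,0,0,0,0,0,0,0,0,0,0]}'
```

```text
peg [0.55357337 0.05769407 0.082     ] slot mid [0.55299866 0.05181225 0.024     ] slot ends [0.55445011 0.07419464 0.024     ] [0.55158028 0.0294315  0.024     ] stout [0.55846534 0.14523816 0.064     ]
handle [0.45970779 0.16732045 0.036     ] [0.45149055 0.03880049 0.036     ]
time: 12.2
eef_pos: [0.3929, 0.0586, 0.1049]
orientation: [3.142, -0.002, -0.065]
force: [-0.1, 1.1, -1.5]
width: 0.534
```

```bash
for i in 1 2 3; do :; done; python3 -m inch '{"hand":[-1,-1,-1,-1],"offset":[[0,0,0.002],[0,0,0.004],[0,0,0.006],[0,0,0.006]],"spin":[0,0,0,0]}'
```

```text
time: 12.6
eef_pos: [0.3919, 0.0586, 0.0981]
orientation: [3.141, 0.0, -0.065]
force: [0.2, -0.5, -1.8]
width: 0.529
```

```bash
python3 -m inch '{"hand":[-1,-1,-1,-1],"offset":[[0,0,0.001],[0,0,0.002],[0,0,0.003],[0,0,0.003]],"spin":[0,0,0,0]}'
```

```text
time: 13.0
eef_pos: [0.392, 0.0586, 0.0951]
orientation: [3.141, 0.0, -0.065]
force: [-0.4, 0.3, -2.1]
width: 0.533
```

```bash
python3 -m inch '{"hand":[-1,-1,-1,-1],"offset":[[0,0,0.001],[0,0,0.002],[0,0,0.003],[0,0,0.003]],"spin":[0,0,0,0]}'
```

```text
time: 13.4
eef_pos: [0.3921, 0.0586, 0.0921]
orientation: [3.141, 0.0, -0.065]
force: [-0.0, -0.3, -1.2]
width: 0.533
```

```bash
python3 -m inch '{"hand":[-1,-1,-1,-1],"offset":[[0,0,0.001],[0,0,0.002],[0,0,0.003],[0,0,0.003]],"spin":[0,0,0,0]}'
```

```text
time: 13.8
eef_pos: [0.3929, 0.0585, 0.09]
orientation: [3.142, -0.001, -0.065]
force: [-0.9, 0.2, 5.7]
width: 0.533
```

Contact at TCP z≈0.0905, so the base is about 18 mm above the grasp. I'll press slightly to seat the rim flat.

```bash
python3 -m inch '{"hand":[-1,-1,-1,-1,-1],"offset":[[0,0,0.001],[0,0,0.002],[0,0,0.003],[0,0,0.003],[0,0,0.003]],"spin":[0,0,0,0,0]}'; python3 -c "
import tilt; tilt.run('pics/t3.png')"
```

```text
time: 14.3
eef_pos: [0.3948, 0.0584, 0.0896]
orientation: [3.141, -0.006, -0.065]
force: [-2.6, -0.2, 27.7]
width: 0.533
G,mouth px [[303.3, 171.6], [304.5, 199.9]]
171 [292, (299, 307)]
173 [(292, 293), (299, 308)]
175 [(292, 293), (299, 308)]
177 [(292, 293), (299, 308)]
179 [(292, 308)]
181 [(292, 308)]
183 [(293, 308), 332]
185 [(293, 308), (329, 333), (340, 342)]
187 [(293, 307), (326, 332), (339, 342)]
189 [(295, 306), (324, 329), (335, 340)]
191 [(296, 305), (322, 327), (333, 338)]
193 [(296, 306), (320, 325), (331, 335)]
195 [(297, 306), (317, 322), (329, 332), (341, 345)]
197 [(297, 306), (316, 330), (339, 345)]
199 [(298, 304), 317, (322, 327), (336, 342)]
201 [(321, 325), (334, 340)]
203 [(318, 322), (332, 337)]
205 [(318, 320), (329, 335)]
70 axis px at 40,85,105: [[307.2, 183.5], [311.5, 196.7], [313.4, 202.4]]
75 axis px at 40,85,105: [[306.4, 183.4], [309.8, 196.4], [311.2, 202.1]]
80 axis px at 40,85,105: [[305.5, 183.3], [307.9, 196.0], [309.0, 201.6]]
85 axis px at 40,85,105: [[304.6, 183.0], [306.1, 195.5], [306.8, 200.9]]
90 axis px at 40,85,105: [[303.7, 182.7], [304.3, 194.7], [304.5, 199.9]]
```

```bash
python3 -m inch '{"hand":[-1,-1,-1,0.3,0.6,0.6,0.6,0.6],"offset":[[0,0,-0.001],[0,0,-0.002],[0,0,-0.003],[0,0,-0.003],[0,0,-0.003],[0,0,-0.003],[0,0,-0.003],[0,0,-0.003]],"spin":[0,0,0,0,0,0,0,0]}'; python3 - <<'E'
import tilt; tilt.run('pics/t4.png')
from h import *
c=manip.calibration("wrist"); w=manip.grab_frame("wrist")[:,:,::-1].copy(); cv2.imwrite("pics/w4raw.png",w)
g=w[:,:,1].astype(int)
for r in range(180,400,8): print(r,''.join('#' if v>150 else '+' if v>100 else '.' if v>60 else ' ' for v in g[r,220:424:4]))
print(manip.get_obs()["eef_pos"]); print(proj("wrist",[[.377,.0596,.12],[.401,.058,.12],[.353,.061,.12],[.392,.0586,.12]],c))
E
```

```text
time: 15.15
eef_pos: [0.3921, 0.0586, 0.0891]
orientation: [3.141, 0.0, -0.065]
force: [0.2, 0.4, -0.6]
width: 0.798
G,mouth px [[302.6, 171.4], [303.9, 199.7]]
171 [(296, 309)]
173 [(295, 309)]
175 [(296, 309)]
177 [(296, 309)]
179 [(295, 309)]
181 [(293, 309)]
183 [(293, 309), 332]
185 [(293, 309), (329, 333), (340, 342)]
187 [(294, 308), (326, 332), (339, 342)]
189 [(295, 307), (324, 329), (335, 340)]
191 [(297, 306), (322, 327), (333, 338)]
193 [(297, 306), (320, 325), (331, 335)]
195 [(297, 306), (317, 322), (329, 332), (341, 345)]
197 [(297, 306), (315, 330), (339, 345)]
199 [(298, 304), 317, (322, 327), (336, 341)]
201 [(321, 325), (334, 339)]
203 [(318, 322), (332, 337)]
205 [(318, 320), (329, 335)]
70 axis px at 40,85,105: [[306.5, 183.3], [310.9, 196.5], [312.7, 202.2]]
75 axis px at 40,85,105: [[305.7, 183.3], [309.1, 196.3], [310.6, 201.9]]
80 axis px at 40,85,105: [[304.8, 183.1], [307.3, 195.9], [308.4, 201.4]]
85 axis px at 40,85,105: [[304.0, 182.8], [305.5, 195.3], [306.1, 200.7]]
90 axis px at 40,85,105: [[303.1, 182.5], [303.6, 194.5], [303.9, 199.7]]
180          
[... 1006 characters left out ...]
     +###########################           
332              ##########################.           
340              .########################.            
348                       .+#####+                     
356                                                    
364                                                    
372                                                    
380                                                    
388                                                    
396                                                    
[0.39211602 0.05857622 0.08916412]
[[322.64968756 331.79877211]
 [322.79005561 284.15124923]
 [322.95720542 373.36108611]
 [322.73511419 302.7839671 ]]
```

The bottle stands free and vertical. Its axis is at x≈0.382, so the tool sits 10 mm too far forward (the scene gives 11). Regripping centred and 10 mm lower.

```bash
python3 -m inch '{"hand":[0.8,0.8,0.8,0.8,0.8,-1,-1,-1,-1,-1,-1,-1],"offset":[[-0.004,0,0.001],[-0.008,0,0.003],[-0.01,0,0.007],[-0.01,0,0.01],[-0.01,0,0.01],[-0.01,0,0.01],[-0.01,0,0.01],[-0.01,0,0.01],[-0.01,0,0.01],[-0.01,0,0.01],[-0.01,0,0.01],[-0.01,0,0.01]],"spin":[0,0,0,0,0,0,0,0,0,0,0,0]}'; python3 - <<'E'
import tilt; tilt.run('pics/t5.png')
from h import *
c=manip.calibration("wrist"); w=manip.grab_frame("wrist")[:,:,::-1].copy(); cv2.imwrite("pics/w5raw.png",w)
g=w[:,:,1].astype(int)
for r in range(240,380,4): print(r,''.join('#' if v>150 else '+' if v>100 else '.' if v>60 else ' ' for v in g[r,240:404:3]))
o=manip.get_obs();G=o["eef_pos"]; print(G,o["force"])
X=[[G[0]+dx,G[1]-.065*dx,.12] for dx in(-.024,0,.024)]+[[G[0],G[1]+.024,.12],[G[0],G[1]-.024,.12]]; print(proj("wrist",X,c))
E
```

```text
time: 16.45
eef_pos: [0.3826, 0.0592, 0.0796]
orientation: [3.141, -0.001, -0.065]
force: [0.1, -1.0, 5.1]
width: 0.55
G,mouth px [[300.3, 173.1], [301.6, 201.1]]
173 [(296, 309)]
175 [(296, 308)]
177 [(296, 308)]
179 [(296, 308)]
181 [(293, 309)]
183 [(293, 309), 332]
185 [(293, 309), (329, 333), 340]
187 [(294, 308), (326, 332), (339, 342)]
189 [(295, 307), (324, 329), (335, 337), (339, 340)]
191 [(296, 306), (322, 327), (332, 334)]
193 [(297, 306), (320, 325), (331, 333)]
195 [(297, 306), (317, 322), (328, 332), 342]
197 [(297, 306), (315, 328)]
199 [(298, 304), 317, (322, 327)]
201 [(321, 325)]
203 [(317, 322)]
205 
207 
70 axis px at 40,85,105: [[304.2, 184.9], [308.5, 197.9], [310.4, 203.6]]
75 axis px at 40,85,105: [[303.4, 184.8], [306.8, 197.7], [308.3, 203.3]]
80 axis px at 40,85,105: [[302.5, 184.6], [305.0, 197.3], [306.1, 202.8]]
85 axis px at 40,85,105: [[301.7, 184.4], [303.2, 196.7], [303.9, 202.1]]
90 axis px at 40,85,105: [[300.8, 184.0], [301.4, 196.0], [301.6, 201.1]]
240               .+++++++++++++++++++++++++++             
244               +++++++++++++++++++
[... 1521 characters left out ...]
 
348                         .++++++..                      
352                                                        
356                                                        
360                                                        
364                                                        
368                                                        
372                                                        
376                                                        
[0.38255991 0.0591833  0.07958024] [-0.23215963 -0.34729163  5.63677569]
[[322.67752417 365.16210529]
 [322.72750062 317.6248251 ]
 [322.78675942 262.41562447]
 [261.38597981 320.564433  ]
 [384.62913253 314.10502832]]
```

Regripped: width 0.55, and the disc's top edge at row 263 against 262.4 expected, so the axis is centred in the pads. Lifting and moving close to the peg for a last look.

```bash
python3 -m inch '{"hand":[-1,-1,-1,-1,-1,-1,-1,-1,-1,-1,-1],"offset":[[0,0,-0.01],[0,0,-0.03],[0,0,-0.06],[0.01,-0.001,-0.09],[0.03,-0.002,-0.11],[0.06,-0.004,-0.12],[0.08,-0.004,-0.12],[0.09,-0.004,-0.12],[0.09,-0.004,-0.12],[0.09,-0.004,-0.12],[0.09,-0.004,-0.12]],"spin":[0,0,0,0,0,0,0,0,0,0,0]}'; python3 - <<'E'
import tilt; tilt.run('pics/t6.png')
from h import *
c=manip.calibration("wrist"); w=manip.grab_frame("wrist")[:,:,::-1].copy(); cv2.imwrite("pics/w6raw.png",w)
np.savez("w6.npz",R=c["R"],t=c["t"],mtx=c["mtx"],distortion=c["distortion"])
o=manip.get_obs();G=o["eef_pos"]; print(G,o["force"])
p=proj("wrist",[[.5536,.0577,.082],[.5536,.0577,.024]],c); print(p)
x,y=p[0].astype(int); v=w.copy()
a=cv2.resize(v[max(y-45,0):y+55,x-100:x+60],(768,480),interpolation=cv2.INTER_CUBIC); print("crop origin",x-100,max(y-45,0),"scale 4.8")
cv2.imwrite("pics/w6.png",np.vstack([a,cv2.resize(w[240:400,224:416],(144,120)).repeat(1,0) if 0 else np.zeros((1,768,3),np.uint8)]))
X=[[G[0]+dx,G[1]-.065*dx,G[2]+.041] for dx in(-.024,0,.024)]; print(proj("wrist",X,c))
g=w[:,:,1].astype(int)
for r in range(248,330,4): print(r,''.join('#' if v>150 else '+' if v>95 else '.' if v>60 else ' ' for v in g[r,240:404:3]))
E
```

```text
time: 17.65
eef_pos: [0.4705, 0.0575, 0.1986]
orientation: [3.141, 0.002, -0.065]
force: [0.3, 0.4, -1.9]
width: 0.549
G,mouth px [[323.8, 146.6], [324.2, 178.2]]
146 [(319, 332)]
148 [(319, 332)]
150 [(319, 333)]
152 [(319, 333)]
154 [(319, 333)]
156 [(315, 333)]
158 [(315, 333)]
160 [(315, 332)]
162 [(315, 332)]
164 [(316, 331)]
166 [(318, 330)]
168 [(318, 330)]
170 [(318, 330)]
172 [(318, 330)]
174 [(319, 329)]
176 [(320, 328)]
178 
180 
182 
184 [(330, 331)]
70 axis px at 40,85,105: [[327.8, 159.8], [332.2, 174.2], [334.1, 180.5]]
75 axis px at 40,85,105: [[326.8, 159.7], [330.2, 174.0], [331.6, 180.3]]
80 axis px at 40,85,105: [[325.9, 159.6], [328.2, 173.7], [329.2, 179.8]]
85 axis px at 40,85,105: [[324.9, 159.3], [326.1, 173.1], [326.7, 179.1]]
90 axis px at 40,85,105: [[323.9, 159.0], [324.1, 172.4], [324.2, 178.2]]
[0.47108365 0.05749907 0.1990807 ] [ 0.11515252 -0.06480647 -1.46501376]
[[316.33611609 104.56928927]
 [317.63215113 106.23814293]]
crop origin 216 59 scale 4.8
[[322.62709752 366.25620418]
 [322.67574413 318.61410376]
 [322.73380534 263.15899298]]
248         .+
[... 537 characters left out ...]
+  ++#################################+. .++    
288       ++ .+###################################+ .+.    
292          +####################################+.       
296         .######################################+       
300         +######################################+       
304         +#######################################.      
308         +#######################################.      
312         +#######################################       
316         .######################################+       
320          ######################################+       
324          +#####################################.       
328          +####################################+
```

View pics/w6.png

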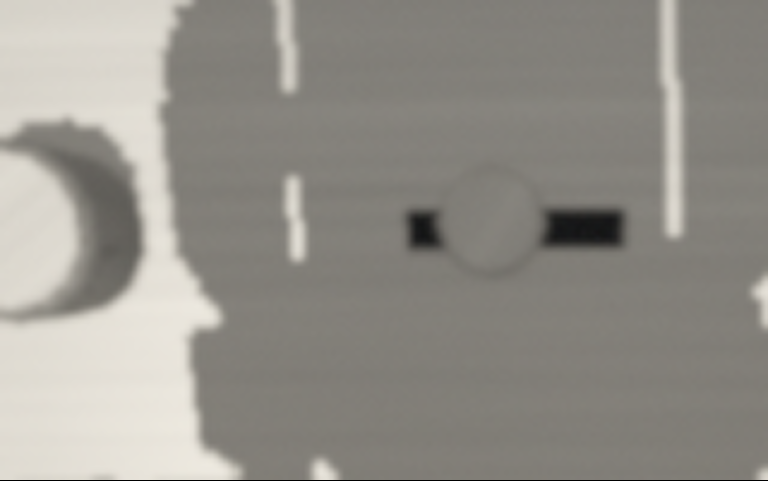

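```bash
python3 - <<'E'
from h import *
c=dict(np.load("w6.npz")); w=cv2.imread("pics/w6raw.png"); g=w[:,:,1].astype(int)
for r in (284,296,304,312): 
    x=np.flatnonzero(g[r]>80); print(r,[ (int(s[0]),int(s[-1])) for s in np.split(x,np.flatnonzero(np.diff(x)>1)+1) if len(s)>3 and s[-1]>230 and s[0]<420])
print("peg",ray("",(318.4,104.6),.082,c),"slot",ray("",(300.8,106.5),.024,c),ray("",(345.6,106.5),.024,c))
print("peg x-range w/ top/bottom", ray("",(318.4,59+163/4.8),.082,c),ray("",(318.4,59+275/4.8),.082,c))
E
```

```text
284 [(255, 261), (269, 378), (385, 391)]
296 [(265, 382)]
304 [(263, 383)]
312 [(263, 383)]
peg [0.5534672  0.05601059 0.082     ] slot [0.5544558  0.07472767 0.024     ] [0.55157738 0.02945332 0.024     ]
peg x-range w/ top/bottom [0.56252162 0.05539637 0.082     ] [0.54420375 0.05663971 0.082     ]
```

The wrist view is unbiased: the disc centre is at 323 against 322.7 expected. The peg top at (318.4,104.6) gives (0.5534, 0.0560), 18.3 mm across as it should be. Moving over it.

```bash
python3 - <<'E'
from h import *
print(rel([.5535,.056,.1645]).round(4))
E
```

```text
[ 0.0824 -0.0039  0.0345]
```

```bash
python3 -m inch '{"hand":[-1,-1,-1,-1,-1,-1,-1,-1,-1,-1],"offset":[[0.02,-0.001,0],[0.045,-0.002,0],[0.065,-0.003,0],[0.077,-0.004,0],[0.0824,-0.004,0.01],[0.0824,-0.004,0.02],[0.0824,-0.004,0.03],[0.0824,-0.004,0.034],[0.0824,-0.004,0.034],[0.0824,-0.004,0.034]],"spin":[0,0,0,0,0,0,0,0,0,0]}'; python3 -c "
from cell import manip
print(manip.get_obs()['eef_pos'])"
```

```text
time: 18.75
eef_pos: [0.5545, 0.056, 0.1654]
orientation: [3.142, -0.0, -0.065]
force: [0.2, 0.3, -1.1]
width: 0.549
[0.55448411 0.05602797 0.16541142]
```

```bash
python3 -m inch '{"hand":[-1,-1,-1,-1,-1,-1,-1,-1],"offset":[[-0.001,0,0.001],[-0.001,0,0.002],[-0.001,0,0.004],[-0.001,0,0.006],[-0.001,0,0.008],[-0.001,0,0.009],[-0.001,0,0.01],[-0.001,0,0.01]],"spin":[0,0,0,0,0,0,0,0]}'
```

```text
time: 19.55
eef_pos: [0.5537, 0.0561, 0.1551]
orientation: [3.141, 0.0, -0.065]
force: [0.1, -1.1, -1.9]
width: 0.548
```

The rim is now about 6 mm below the peg top with no force, so the bottle is on the peg. Continuing down.

```bash
python3 -m inch '{"hand":[-1,-1,-1,-1,-1,-1,-1,-1,-1,-1],"offset":[[0,0,0.003],[0,0,0.007],[0,0,0.011],[0,0,0.015],[0,0,0.019],[0,0,0.022],[0,0,0.025],[0,0,0.027],[0,0,0.028],[0,0,0.028]],"spin":[0,0,0,0,0,0,0,0,0,0]}'
```

```text
time: 20.55
eef_pos: [0.5537, 0.0561, 0.1272]
orientation: [3.142, 0.0, -0.065]
force: [-0.2, 0.1, -0.8]
width: 0.549
```

```bash
python3 -m inch '{"hand":[-1,-1,-1,-1,-1,-1,-1,-1,-1,-1],"offset":[[0,0,0.003],[0,0,0.007],[0,0,0.011],[0,0,0.014],[0,0,0.017],[0,0,0.019],[0,0,0.02],[0,0,0.021],[0,0,0.022],[0,0,0.022]],"spin":[0,0,0,0,0,0,0,0,0,0]}'
```

```text
time: 21.55
eef_pos: [0.5537, 0.0561, 0.1053]
orientation: [3.142, -0.0, -0.065]
force: [-0.1, 0.1, -1.9]
width: 0.548
```

```bash
python3 -m inch '{"hand":[-1,-1,-1,-1],"offset":[[0,0,0.001],[0,0,0.0015],[0,0,0.002],[0,0,0.002]],"spin":[0,0,0,0]}'
```

```text
time: 21.95
eef_pos: [0.5539, 0.056, 0.1036]
orientation: [3.142, -0.0, -0.065]
force: [0.3, -0.3, 1.8]
width: 0.549
```

```bash
python3 -m inch '{"hand":[-1,-1,-1,-1],"offset":[[0,0,0.001],[0,0,0.0015],[0,0,0.002],[0,0,0.002]],"spin":[0,0,0,0]}'
```

```text
time: 22.35
eef_pos: [0.5543, 0.056, 0.1035]
orientation: [3.142, -0.002, -0.065]
force: [-3.3, -0.5, 11.8]
width: 0.547
```

The rim rests on the tray: contact at TCP z 0.1036 against 0.103 predicted. Releasing and rising.

```bash
python3 -m inch '{"hand":[-1,-1,0,0.5,0.8,0.8,0.8,0.8,0.8,0.8,0.8,0.8,0.8,0.8],"offset":[[0,0,-0.001],[0,0,-0.002],[0,0,-0.002],[0,0,-0.002],[0,0,-0.002],[0,0,-0.002],[0,0,-0.002],[0,0,-0.012],[0,0,-0.03],[0,0,-0.06],[0,0,-0.09],[0,0,-0.11],[0,0,-0.12],[0,0,-0.12]],"spin":[0,0,0,0,0,0,0,0,0,0,0,0,0,0]}'; python3 - <<'E'
from h import *
c=manip.calibration("wrist"); w=manip.grab_frame("wrist")[:,:,::-1].copy(); cv2.imwrite("pics/w7.png",w)
g=w[:,:,1].astype(int)
print(proj("wrist",[[.5537,.056,.144],[.5777,.0545,.144],[.5537,.08,.144],[.5537,.032,.144],[.5537-.024,.0575,.144]],c))
for r in range(180,400,6): print(r,''.join('#' if v>150 else '+' if v>95 else '.' if v>60 else ' ' for v in g[r,240:404:3]))
for p in ([.415,.103,.22],[.415,.103,.040],[.54,.095,.04]): print(rel(p).round(3))
E
```

```text
time: 23.75
eef_pos: [0.5546, 0.0561, 0.2231]
orientation: [-3.141, -0.004, -0.065]
force: [0.1, 0.0, -0.1]
width: 0.899
[[323.17394348 216.47794687]
 [323.13782243 186.3784311 ]
 [292.46250585 218.31123953]
 [354.0101155  214.62230546]
 [323.20784879 244.7248965 ]]
180 ##+...+####+++++######+++++++++++++####++++#######.    
186 ###+..+####+++++#####+++++++++++++++###++++#######.    
192 ####++######++++####++++++++++++++++###++++#######     
198 ###+########++++####+++++++++++++++++##+++++######     
204 ###########++++++##++++++++++++++++++#++++++######     
210 ###########++++++####++++++++++++######++++#######     
216 #############++++######################++++######+     
222 ############+++++#####################+++++######+     
228 +++++++++++++++++++##################+++++++++++++.    
234 +++++++++++++++++++++###############++++++++++++++++   
240 ############+++++++++++##########+++++++++++#########  
246   ##                          ++                       
252 . ##.                         ++                       
258    #+.  ..... ..             .++.                
[... 755 characters left out ...]
                               
342                                                        
348                                                        
354                                                        
360                                                        
366                                                        
372                                                        
378                                                        
384                                                        
390                                                        
396                                                        
[-0.141 -0.038  0.001]
[-0.142 -0.038  0.181]
[-0.016 -0.038  0.182]
```

The disc sits at columns 291–357, rows 186–244, as projected, so the bottle stands on the peg. Now I back off, shut the fingers, and half-turn so the wrist camera points away from the cabinet before pushing the handle.

```bash
python3 -m inch '{"hand":[0.8,0.8,0.8,0,-1,-1,-1,-1,-1,-1,-1,-1,-1,-1,-1,-1,-1,-1,-1,-1],"offset":[[-0.02,-0.005,0],[-0.05,-0.015,0],[-0.08,-0.025,0],[-0.11,-0.035,0],[-0.13,-0.038,0],[-0.142,-0.038,0],[-0.142,-0.038,0],[-0.142,-0.038,0],[-0.142,-0.038,0],[-0.142,-0.038,0],[-0.142,-0.038,0],[-0.142,-0.038,0],[-0.142,-0.038,0],[-0.142,-0.038,0],[-0.142,-0.038,0],[-0.142,-0.038,0],[-0.142,-0.038,0],[-0.142,-0.038,0],[-0.142,-0.038,0],[-0.142,-0.038,0]],"spin":[-1.4,-2.8,-4.2,-5.6,-7,-8.4,-9.8,-11.2,-12.6,-14,-15.4,-16.8,-18.2,-19.6,-21,-22.4,-23.8,-25.2,-26.6,-28]}'
python3 -m inch '{"hand":[-1,-1,-1,-1],"offset":[[0,0,0],[0,0,0],[0,0,0],[0,0,0]],"spin":[-1.2,-2,-2,-2]}'; python3 - <<'E'
from h import *
print(manip.get_obs()["q"].round(2))
for p in ([.415,.1055,.037],[.43,.1045,.037],[.555,.0965,.037]): print(rel(p).round(4))
E
```

```text
time: 25.8
eef_pos: [0.4134, 0.1031, 0.2197]
orientation: [-3.14, -0.003, 2.873]
force: [0.5, 0.1, 0.2]
width: 0.001
time: 26.2
eef_pos: [0.4139, 0.1032, 0.2203]
orientation: [-3.141, -0.002, 3.075]
force: [0.6, -0.1, 0.6]
width: 0.001
[ 0.08  0.06  1.82 -0.    1.26 -1.42]
[-0.0014  0.0025  0.1833]
[-0.0164  0.0025  0.1833]
[-0.1416  0.0029  0.183 ]
```

```bash
python3 -m inch '{"hand":[-1,-1,-1,-1,-1,-1,-1,-1,-1,-1,-1,-1],"offset":[[0,0.001,0.03],[0,0.002,0.07],[0,0.0025,0.11],[0,0.0025,0.14],[0,0.0025,0.165],[0,0.0025,0.178],[0,0.0025,0.183],[-0.004,0.0025,0.183],[-0.01,0.0025,0.183],[-0.016,0.0025,0.183],[-0.022,0.0025,0.183],[-0.022,0.0025,0.183]],"spin":[0,0,0,0,0,0,0,0,0,0,0,0]}'
python3 -m inch '{"hand":[-1,-1,-1,-1,-1,-1,-1,-1,-1,-1,-1,-1],"offset":[[-0.003,0,0],[-0.006,0,0],[-0.01,0,0],[-0.014,0,0],[-0.018,0,0],[-0.022,0,0],[-0.026,0,0],[-0.03,0,0],[-0.034,0,0],[-0.038,0,0],[-0.042,0,0],[-0.046,0,0]],"spin":[0,0,0,0,0,0,0,0,0,0,0,0]}'
```

```text
time: 27.4
eef_pos: [0.4387, 0.1043, 0.039]
orientation: [3.141, 0.003, 3.076]
force: [-0.2, 0.4, -0.2]
width: -0.001
time: 28.6
eef_pos: [0.4828, 0.1014, 0.0382]
orientation: [3.142, -0.0, 3.076]
force: [-3.6, 2.9, -1.0]
width: 0.003
```

```bash
python3 -m inch '{"hand":[-1,-1,-1,-1,-1,-1,-1,-1,-1,-1,-1,-1,-1,-1,-1],"offset":[[-0.004,0,0],[-0.008,0,0],[-0.012,0,0],[-0.016,0,0],[-0.02,0,0],[-0.024,0,0],[-0.028,0,0],[-0.032,0,0],[-0.036,0,0],[-0.04,0,0],[-0.044,0,0],[-0.048,0,0],[-0.052,0,0],[-0.055,0,0],[-0.058,0,0]],"spin":[0,0,0,0,0,0,0,0,0,0,0,0,0,0,0]}'
python3 -m inch '{"hand":[-1,-1,-1,-1],"offset":[[-0.002,0,0],[-0.004,0,0],[-0.006,0,0],[-0.008,0,0]],"spin":[0,0,0,0]}'
python3 -m inch '{"hand":[-1,-1,-1,-1],"offset":[[-0.001,0,0],[-0.003,0,0],[-0.004,0,0],[-0.004,0,0]],"spin":[0,0,0,0]}'
```

```text
time: 30.1
eef_pos: [0.5408, 0.0975, 0.0383]
orientation: [-3.141, 0.0, 3.077]
force: [-3.5, 2.3, -0.5]
width: 0.0
time: 30.5
eef_pos: [0.5485, 0.097, 0.0383]
orientation: [-3.142, 0.0, 3.077]
force: [-3.5, 2.3, -0.7]
width: -0.001
time: 30.9
eef_pos: [0.5528, 0.0967, 0.0383]
orientation: [-3.141, 0.001, 3.077]
force: [-2.3, 2.3, -0.0]
width: -0.003
```

```bash
python3 -m inch '{"hand":[-1,-1,-1,-1],"offset":[[-0.001,0,0],[-0.002,0,0],[-0.003,0,0],[-0.003,0,0]],"spin":[0,0,0,0]}'
```

```text
time: 31.3
eef_pos: [0.5557, 0.0965, 0.0384]
orientation: [-3.141, 0.001, 3.077]
force: [-2.1, 2.5, -0.5]
width: -0.001
```

```bash
python3 -m inch '{"hand":[-1,-1,-1,-1],"offset":[[-0.001,0,0],[-0.002,0,0],[-0.003,0,0],[-0.003,0,0]],"spin":[0,0,0,0]}'
```

```text
time: 31.7
eef_pos: [0.5558, 0.0965, 0.0382]
orientation: [-3.141, -0.005, 3.077]
force: [-8.2, 1.1, 5.1]
width: 0.001
```

```bash
python3 -m inch '{"hand":[-1,-1,-1,-1],"offset":[[-0.001,0,0],[-0.002,0,0],[-0.003,0,0],[-0.003,0,0]],"spin":[0,0,0,0]}'
```

```text
time: 32.1
eef_pos: [0.5559, 0.0965, 0.0382]
orientation: [-3.141, -0.011, 3.076]
force: [-11.9, 2.7, 9.4]
width: -0.001
```

There's a firm stop at 0.5558. I'll back off and check numerically whether that is the tray's stop.

```bash
python3 -m inch '{"hand":[-1,-1,-1,-1,-1,-1,-1,-1,-1,-1,-1,-1,-1,-1],"offset":[[0.01,0,0],[0.03,0,0],[0.06,0,0],[0.09,0,-0.02],[0.12,0,-0.06],[0.15,0,-0.1],[0.17,0.02,-0.14],[0.17,0.06,-0.18],[0.17,0.1,-0.22],[0.17,0.14,-0.24],[0.17,0.17,-0.24],[0.17,0.19,-0.24],[0.17,0.2,-0.24],[0.17,0.2,-0.24]],"spin":[0,0,0,0,0,0,0,0,0,0,0,0,0,0]}'; python3 - <<'E'
from h import *
t=manip.grab_frame("top"); cv2.imwrite("pics/top9.png",t[:,:,::-1]); t0=cv2.imread("pics/top0.png")[:,:,::-1]
def col(im,ys,x0=.35,x1=.66,z=.036,step=.003):
    out=[]
    for x in np.arange(x0,x1,step):
        p=proj("top",[[x-.064*(y-.103),y,z] for y in ys]); out.append(cv2.remap(im,p[None,:,0].astype(np.float32),p[None,:,1].astype(np.float32),1).mean())
    return np.array(out).round().astype(int)
ys=np.linspace(.085,.125,9)
print("before",col(t0,ys)); print("after",col(t,ys))
xs=np.arange(.35,.66,.003); a=col(t0,ys); b=col(t,ys)
# capped bottle & cradle & bystander change
d=np.abs(t.astype(int)-t0).sum(2)>120
n,l,st,ce=cv2.connectedComponentsWithStats(d.astype(np.uint8)); 
for i in range(1,n):
    if st[i,4]>25: print(st[i],ce[i].round())
E
```

```text
time: 33.5
eef_pos: [0.4055, 0.3075, 0.2782]
orientation: [3.141, 0.002, 3.078]
force: [0.1, -0.5, -0.1]
width: -0.002
before [ 47  48  49  48  49  49  50  50  50  50  50  50  51  51  51  51  52  52
  52  53  53  53  54  55  55  55  55  56  56  57  57  57  58  79 130 182
 194 157  93  58  60  62  62  62  62  68  86 121 177 219 210 216 217 227
 226 227 227 226 225 225 225 226 226 225 224 223 223 223 223 222 221 221
 221 222 223 224 224 221 219 218 219 220 219 218 218 219 220 219 217 206
 187 195 214 234 237 237 226 189 161 137 151 182 216 237]
after [ 45  45  45  46  45  45  46  46  46  45  45  46  46  46  46  46  46  46
  46  46  46  46  47  47  47  48  48  48  48  48  48  49  50  50  49  50
  49  51  50  50  50  51  52  52  52  53  53  53  54  53  54  55  55  55
  56  56  57  56  57  58  58  58  59  60  60  60  60  60  61  61  62  67
 111 178 210 185 127  83  65  66  66  66  67  79 101 121 148 192 228 228
 229 228 228 228 229 228 214 176 148 126 146 184 223 242]
[243 169  78   6 108] [282. 172.]
[ 235  171   89   60 3374] [280. 199.]
[364 177  18  44 596] [373. 199.]
[ 122  185  106  215 8784] [170. 320.]
[ 96 199  26  74 738] [113. 236.]
[ 82 203  27  45 316] [ 94. 222.]
[197 213  25  34 426] [209. 226.]
[188 230  13  13 105] [196. 236.]
[  353   275   277   125 11276] [508. 352.]
[119 282  12  25 174] [123. 295.]
[ 261  295  162  105 8675] [351. 342.]
[562 344  26  13 181] [577. 351.]
[ 272  352   51   47 1030] [296. 373.]
[263 394  13   6  48] [270. 397.]
```

```bash
python3 - <<'E'
from h import *
print(rel([.56,.10,.32]).round(3))
E
```

```text
[-0.168 -0.196 -0.042]
```

```bash
python3 -m inch '{"hand":[-1,-1,-1,-1,-1,-1,-1,-1,-1,-1],"offset":[[-0.01,-0.01,-0.01],[-0.04,-0.04,-0.03],[-0.07,-0.08,-0.042],[-0.1,-0.12,-0.042],[-0.13,-0.16,-0.042],[-0.155,-0.185,-0.042],[-0.168,-0.196,-0.042],[-0.168,-0.196,-0.042],[-0.168,-0.196,-0.042],[-0.168,-0.196,-0.042]],"spin":[0,0,0,0,0,0,0,0,0,0]}'; python3 - <<'E'
from h import *
w=manip.grab_frame("wrist"); c=manip.calibration("wrist"); cv2.imwrite("pics/w9.png",w[:,:,::-1])
print((-c["R"].T@c["t"]).round(3))
def prof(ys,z,x0=.54,x1=.66,step=.003):
    out=[]
    for x in np.arange(x0,x1,step):
        p=proj("wrist",[[x+.064*(y-.103),y,z] for y in ys],c).astype(np.float32); out.append(int(cv2.remap(w,p[None,:,0],p[None,:,1],1).mean()))
    return out
print("x at y=.103 from .54 step .003")
print("z.036 bar",prof(np.linspace(.09,.12,8),.036)); print("z.052 panel",prof(np.linspace(.10,.14,8),.052)); print("z.052 near left",prof(np.linspace(.17,.2,8),.052))
print("z.19 lintel",prof(np.linspace(.07,.14,8),.19)); 
g=w[:,:,1]
p=proj("wrist",[[.6125-.0,.103,.052],[.6125,.103,.19],[.572,.103,.036],[.6045,-.022,.0],[.604,-.027,.052],[.62,.228,.052]],c); print(p.round(1).tolist())
r0=int(p[0,1])
sy=slice(max(int(p[1,1])-40,0),int(p[2,1])+20,3)
for r in range(sy.start,sy.stop,4): print(r,''.join(' .:-=+*#%@'[min(int(v)//26,9)] for v in g[r,150:500:4]))
E
```

```text
time: 34.55
eef_pos: [0.5586, 0.1011, 0.3206]
orientation: [3.141, -0.0, 3.078]
force: [-0.1, 0.9, 0.8]
width: 0.0
[0.483 0.106 0.455]
x at y=.103 from .54 step .003
z.036 bar [49, 49, 49, 48, 49, 48, 49, 48, 58, 144, 210, 226, 182, 96, 50, 49, 48, 49, 45, 59, 106, 118, 119, 120, 132, 144, 136, 128, 128, 128, 128, 128, 127, 127, 127, 129, 128, 128, 127, 126]
z.052 panel [43, 43, 43, 43, 43, 44, 44, 54, 144, 203, 206, 155, 72, 47, 48, 49, 48, 49, 91, 121, 122, 120, 127, 142, 138, 128, 128, 129, 128, 129, 127, 128, 128, 129, 128, 124, 120, 118, 117, 117]
z.052 near left [48, 48, 48, 48, 48, 48, 48, 49, 48, 48, 49, 48, 48, 49, 48, 48, 49, 57, 109, 138, 141, 145, 193, 230, 226, 214, 213, 212, 212, 213, 210, 184, 136, 127, 126, 126, 126, 126, 126, 127]
z.19 lintel [193, 111, 59, 59, 59, 78, 127, 125, 135, 145, 129, 131, 132, 132, 130, 128, 127, 124, 122, 120, 120, 123, 119, 110, 110, 115, 109, 116, 106, 98, 94, 96, 101, 103, 104, 106, 98, 86, 71, 62]
[[326.5, 206.8], [328.0, 249.0], [324.7, 177.2], [249.2, 196.8], [237.2, 206.5], [412.1, 206.6]]
```

```bash
python3 - <<'E'
from h import *
w=cv2.imread("pics/w9.png"); c=manip.calibration("wrist"); g=w[:,:,1]
for z in (0.0,.052):
  print("z",z)
  for yr in (np.arange(-.05,0.0,.004),np.arange(.20,.25,.004)):
    for y in yr:
        xs=np.arange(.575,.66,.002); p=proj("wrist",[[x+.064*(y-.103),y,z] for x in xs],c).astype(np.float32)
        v=cv2.remap(g,p[None,:,0],p[None,:,1],1)[0]; print(f"{y:.3f}",''.join(' .:-=+*#%@'[min(int(k)//26,9)] for k in v))
E
```

```text
z 0.0
-0.050 ........................::--=++++++======--
-0.046 ......................::=#%%#*+++======----
-0.042 .....................:-=*%%%#*+============
-0.038 ...................:-=++*%%%#+======+++++++
-0.034 .................:-=++++*%%%#+==+++++++++++
-0.030 ................:-=+++++*%%%%#*####**###*++
-0.026 ................:-=+++++*%@%%%%%%%%%%%%#*+=
-0.022 ................:-=+++++*%%%%%%%%%%%%%%#*++
-0.018 ................:-=+++++*%%%%%%%%%%%%%%#*+=
-0.014 ................:-=+++++*%%%%%%%%%%%%%%#*+=
-0.010 ................:-=+++++*%%%%%%%%%%%%%%#*++
-0.006 ................:-=+++++*%%%%%%%%%%%%%%#*++
-0.002 ................:-=+++++*%%%%%%%%%%%%%%#*++
0.200 ...............:-=+++++*%@@%%%%%%%%%%%#*++=
0.204 ...............:-=+++++*%%@%%%%%%%%%%%#*++=
0.208 ...............:-=+++++*%@@%%%%%%%%%%%#*+==
0.212 ...............:-=+++++*%@@%%%%%%%%%%%#*+==
0.216 ...............:-=+++++*%@@%##########**+++
0.220 ...............:-=+++++*%@%#*==++++++++++++
0.224 ................::-=+++*%@%%*==============
0.228 ..................::-=+*%@%%*++========----
0.232 .....................:-+#
[... 839 characters left out ...]
-0.002 .........:=+++++*%%%%%%%%%%%%#*++==========
0.200 ........:-=++++*%@@%%%%%%%%%#*+==========++
0.204 ........:-=++++*%@%%########**+++++++++++++
0.208 ........::=++++*%@%#+===++++++++++++++++++=
0.212 ..........:-==+*%@%#+======================
0.216 ............::=*%@%#*++======--------------
0.220 ..............:-=+++++++++======-----------
0.224 ..................::=+++++++======---------
0.228 ....................::-=+++++++======------
0.232 .......................:-=+++++++=======---
0.236 .........................:-=++++++++======-
0.240 ...........................::==+++++++=====
0.244 ..............................:-=++++++++==
0.248 ................................:-=++++++++
```

The bar now stands at x≈0.572, having moved 115 mm. The panel front is at about 0.607, a panel's thickness ahead of the cabinet's front edge at about 0.612. That suggests the panel butts against the frame. To be sure the stop was the tray's own, I'll push once more, further along the handle and a little harder.

```bash
python3 - <<'E'
from h import *
for p in ([.45,.12,.3],[.48,.12,.036],[.545,.116,.036]): print(rel(p).round(4))
E
```

```text
[0.1096 0.0117 0.0207]
[0.0796 0.0135 0.2847]
[0.0145 0.0137 0.2847]
```

```bash
python3 -m inch '{"hand":[-1,-1,-1,-1,-1,-1,-1,-1,-1,-1,-1,-1,-1,-1,-1,-1,-1,-1,-1],"offset":[[0.03,0.005,0],[0.07,0.01,0.01],[0.1,0.0135,0.03],[0.11,0.0135,0.07],[0.11,0.0135,0.11],[0.11,0.0135,0.15],[0.11,0.0135,0.19],[0.11,0.0135,0.23],[0.11,0.0135,0.26],[0.11,0.0135,0.278],[0.1,0.0135,0.285],[0.08,0.0135,0.285],[0.055,0.0135,0.285],[0.035,0.0135,0.285],[0.02,0.0135,0.285],[0.012,0.0135,0.285],[0.007,0.0135,0.285],[0.005,0.0135,0.285],[0.005,0.0135,0.285]],"spin":[0,0,0,0,0,0,0,0,0,0,0,0,0,0,0,0,0,0,0]}'
python3 -m inch '{"hand":[-1,-1,-1,-1,-1],"offset":[[-0.002,0,0],[-0.004,0,0],[-0.006,0,0],[-0.008,0,0],[-0.008,0,0]],"spin":[0,0,0,0,0]}'
```

```text
time: 36.5
eef_pos: [0.5552, 0.1142, 0.0354]
orientation: [-3.141, -0.0, 3.077]
force: [-0.2, 0.0, 0.3]
width: 0.002
time: 37.0
eef_pos: [0.5569, 0.1139, 0.0349]
orientation: [-3.141, -0.013, 3.076]
force: [-11.6, 1.2, 9.0]
width: -0.001
```

```bash
python3 -m inch '{"hand":[-1,-1,-1,-1],"offset":[[-0.002,0,0],[-0.004,0,0],[-0.005,0,0],[-0.005,0,0]],"spin":[0,0,0,0]}'
```

```text
time: 37.4
eef_pos: [0.557, 0.1139, 0.0347]
orientation: [-3.14, -0.023, 3.076]
force: [-18.8, 1.7, 15.4]
width: -0.003
```

```bash
python3 -c "
from cell import manip
o=manip.get_obs(); print(o['force'],o['moment'],o['eef_pos'])"; python3 -m inch '{"hand":[-1,-1,-1,-1,-1,-1,-1,-1,-1,-1,-1,-1,-1,-1],"offset":[[0.004,0,0],[0.009,0,0],[0.02,0,0],[0.04,0,0],[0.07,0,0],[0.1,0,-0.02],[0.13,0,-0.06],[0.15,0,-0.1],[0.15,0,-0.14],[0.15,0,-0.18],[0.15,0,-0.21],[0.15,0.02,-0.22],[0.15,0.04,-0.22],[0.15,0.04,-0.22]],"spin":[0,0,0,0,0,0,0,0,0,0,0,0,0,0]}'
```

```text
[-18.80653402   1.69530852  15.40681757] [ 0.3454408  3.0571201 -0.0087862] [0.55704505 0.11388606 0.03465945]
time: 38.8
eef_pos: [0.4219, 0.1644, 0.256]
orientation: [3.14, 0.003, 3.079]
force: [0.2, 0.0, -0.4]
width: 0.002
```

```bash
python3 - <<'E'
from h import *
s=manip.grab_frame("scene"); cv2.imwrite("pics/s9.png",s[:,:,::-1]); s0=cv2.imread("pics/scene0.png")[:,:,::-1]
c=manip.calibration("scene")
ax=np.array([.669,.0486]); P=proj("scene",[[*ax,.024],[*ax,.144],[*ax,.08]],c); print(P.round(1).tolist())
g=s.mean(2); d=s.astype(int).sum(2)-s0.astype(int).sum(2)
for r in range(int(P[1,1])-14,int(P[0,1])+14,2): print(r,''.join(' .:-=+*#%@'[min(int(k)//26,9)] for k in g[r,330:440]) )
E
```

```text
[[381.2, 224.9], [384.0, 189.9], [382.4, 209.1]]
175 :::::::::::::::::::=+*#%%%%%%#########################################################*++===+**++++++++++++++=
177 ::::::::::::::::-=*#%%%%%%%#########################################################*+====+**++++++++++++++++=
179 ...:::::::::::::-=+*#%%%#############################################***##########*+====++++++++++++++++++++==
181 .  ..........::::-==++***############################################+==+++***#**+====+*++++++++++++++++++++==
183 ::::::...........:==+++*********#############################%%%#####+========++===++*++++++++++++++++++++++==
185 ::::::::::::.....:-=++++==+++*********#####################%%%%######***+========+**+++++++++++++++++++++++===
187 ::::::::::.....  :==++++=======+++*********#####%%%%%%%%%%%%%%###########***++++**+++++++++++++++++++++++++===
189 ::::::::..      .:==++++============+++*******###%%%%%%%%%%%%%%############*****+++++++++++++++++++++++++++===
191 :::::::...      .:=+++++===============+*******#######%%%%%%%%%%%%#######*****+++++++++++++++++++++++++++++===
193 ::::::..    
[... 1928 characters left out ...]
       .  
227 :::::::::::::::-=++++++++***********+++++++++====++++++++++++++=++==============+++============-:.           .
229 ::::::::::::::--=+++++++**********+++++++++++=====+++++++++++++===============+++============-:.           ..:
231 ::::::::::::::--=++++++*********++++++++++++++++++++++++++++++===+===========++============-:.           ...::
233 ::::::::::::::--=++++++++++***++++++++++++++++++++++++++++++++==++=========+++============:..   .       .:::::
235 ::::::::::::::--=+++++++++++++++++++++++++++++++++++++++++++++=++========+++============-...          ..::::::
237 ::::::::::::::---==++++++++++++++++++++++++++++++++++++++++++++++======+++============-:..         ....:::::::
```

The moment puts the contact about 0.17 m below the wrist, at the fingertips on the bar, and the stop position is the same as before. So it is the tray's stop. Last, I check the bottle inside, resampling the wrist picture on the vertical plane through the bottle.

```bash
python3 - <<'E'
from h import *
w=manip.grab_frame("wrist"); c=manip.calibration("wrist"); cv2.imwrite("pics/w10.png",w[:,:,::-1]); g=w.mean(2).astype(np.float32)
print((-c["R"].T@c["t"]).round(3), proj("wrist",[[.669,.0486,.03],[.669,.0486,.144]],c).round().tolist())
ys=np.arange(.13,-.03,-.002)
for z in np.arange(.156,.02,-.005):
    p=proj("wrist",[[.665+.064*(y-.0486),y,z] for y in ys],c).astype(np.float32)
    v=cv2.remap(g,p[None,:,0],p[None,:,1],1)[0]; print(f"{z:.3f}",''.join(' .:-=+*#%@'[min(int(k)//22,9)] for k in v))
E
```

```text
[0.345 0.168 0.389] [[259.0, 340.0], [240.0, 409.0]]
0.156                                                                                 
0.151                                                                                 
0.146                                                                                 
0.141                                                                                 
0.136                                                                    ....:::---=--
0.131 ::::::::::::::::::::::::::::::::::::::::::::::::::::::::::::::::::::::::--------
0.126 ::::::::::::::::::::::::::::::::::::::::::::::::::::::::::::::::::::::::::------
0.121 :::::::::::::::::::::::::::::::::::::::::::::::::::::::::::::::::::::::::::---=-
0.116 :::::::::::::::::::::::::::::::::::::::::::::::::::::::::::::::::::::::::::::--=
0.111 ::::::::::::::::::::::::::::::::::::::::::::::::::::::::::::::::::::::::::::::--
0.106 ::::::::::::::::::::::::::::::::::::::::::::::::::::::::::::::::::::::::::::::::
0.101 ::::::::::::::::::::::::::::::::::::::::::::::::::::::::::::::::::::::::::::::::
0.0
[... 688 characters left out ...]
----
0.056 ::::::::::::::::::::::::::::::::::::::::::::::::::::::::::::::::::--------------
0.051 ::::::::::::::::::::::::::::::::::::::::::::::::::::::::::::::::-+**+-----------
0.046 ::::::::::::::::::::::::::::::::::::::::::::::::::::::::::::::-+*###*=----------
0.041 ::::::::::::::::::::::::::::::::::::::::::::::::::::::::::::-=*#####*=--------=-
0.036 ::::::::::::::::::::::::::::::::::::::::::::--::::::::::::-=*##%%%%#*==---------
0.031 ::::::::::::::::::::::::::::::::::::::::::::::::::::::::-=*##%%%%##*+==---=-----
0.026 ::::::::::::::::::::::::::::::::::::::::::::::::::::::-=*##%%%%##*+=--==----=---
0.021 ::::::::::::::::::::::::::::::::::::::::::::::::::::::-=##%%%##*+=-----=--------
```

The gripper blocks that view, so I'll use the scene camera through the clear side, differenced against the start.

```bash
python3 - <<'E'
from h import *
s=cv2.imread("pics/s9.png").astype(int); s0=cv2.imread("pics/scene0.png").astype(int)
d=cv2.blur((s-s0).mean(2).astype(np.float32),(2,2))
ax=np.array([.669,.0486]); r=np.array([.83,.55])*.024
for z in(.144,.066,.024): 
    q=(.024 if z>.06 else .015)/.024
    print(z,proj("scene",[[*(ax-r*q),z],[*(ax+r*q),z]]).round().tolist())
for y in range(180,232,2): print(y,''.join('M' if k<-18 else 'm' if k<-7 else ' ' if k<7 else '+' if k<18 else '#' for k in d[y,345:425]))
E
```

```text
0.144 [[375.0, 190.0], [393.0, 190.0]]
0.066 [[373.0, 213.0], [391.0, 213.0]]
0.024 [[376.0, 225.0], [386.0, 225.0]]
180  mmm           mmmmmmm                                                          
182 MMMMM       mmmMMMMMMMMMmmm                    ++                               
184 MMMMM     mmmmMMMMMMMMMMMMMMmmmm             +###+                              
186 MMMMm    mMMMMMMMMMMMMMMMMMMMMMMMm   +++++++####++                              
188 MMMMm    MMMMMMMMMMMMmmmmMMMMMMMmmmmm    ++++#+++                               
190 MMMM     MMMMMMMMMMMMMMmmmmmMMMMmmmmmmmmmm    +++                               
192 MMMMm    MMMMMMMMMMMMMMm + mMMMmmmmmmmmmmmmmmmm                                 
194 MMMMM   mMMMMMMMMMMMMm +++  mMMMmmmmmmmmmmmmmm  ++#+++++                        
196 MMMMm   mMMMMMMMMMMmm     mMMMMMMMmmmmmmmm     ++++                             
198 MMMM    mMMMMMMMMm +  mMMMMMMMMMMMMMmmmmmm  ++    mMMMmmm                       
200 MMMM    mMMMMMMmmmmMMMMMMMMMm mMMMMmmmmm  ++++  mMMMMMmm                        
202 MMMM    mMMMMmmmmMMMMMMMMMm mmMMMMmmmm +++++
[... 480 characters left out ...]
 mMMMMMMMM +####+  mMMMMmm  +++                                   
216 MMMMm   mm   mMMMMMMMM +######+mMMMMm  +++++                                    
218 MMMMm      mMMMMMMMm +######+ mMMMMm  ++++                                      
220 MMMMm   mmMMMMMMMm ######+  mmMMMm    +                                         
222 MMMM    mMMMMMMm ######+  mMMMMM   +++++++                                      
224 MMM     mMMMm +######+  mMMMMMm   +++++++                                       
226 MMMm    mMm +######+  mMMMMmm      ++++++                                       
228 MMMM      +######+  mMMMMm    mmMMm                                             
230 MMm     +#####++  mMMMMMm      mmm
```

```bash
python3 - <<'E'
from h import *
t=manip.grab_frame("top"); t0=cv2.imread("pics/top0.png")[:,:,::-1]; c=manip.calibration("top")
ys=np.arange(.12,-.03,-.0025)
for name,im in(("after",t),("diff",None)):
  print(name)
  for x in np.arange(.72,.615,-.004):
    p=proj("top",[[x,y,.144] for y in ys],c).astype(np.float32)
    f=lambda i:cv2.remap(i.mean(2).astype(np.float32),p[None,:,0],p[None,:,1],1)[0]
    if im is not None:
        v=f(im); print(f"{x:.3f}",''.join(chr(97+int(np.clip((k-120)/6,0,25))) for k in v))
    else:
        v=f(t)-f(t0); print(f"{x:.3f}",''.join('M' if k<-18 else 'm' if k<-6 else ' ' if k<6 else '+' if k<18 else '#' for k in v))
E
```

```text
after
0.720 qqqqqqqqqqqqqqqqqqqqqqqqqqqqqqqqqqqqqqqqqqqqqqqqqqqqqqqqqqqq
0.716 rrrqqqqqqqqqqqqqqqqqqqqqqqqqqqqqqqqqqqqqqqqqqqqqqqqqqqqqqqqq
0.712 rrrrrrrrrrrrrrrrrrrrrrrrrrrrrrrrqrrrrqqqqqqqqqqqqqqqqqqqqqqq
0.708 rrrrrrrrrrrrrrrrrrrrrrrrrrrrrrrrrrrrrrrrrrrrrrrrrrrrrrrrrrrr
0.704 qqqqqqqqqqqqqqqqqqqqqqrqqrrrrrrrrrrrrrrrrrrrrrrrrrrrrrrrrrrr
0.700 rrrrrrrqrrqrrqqqqqqqqqqqqqqqqqqqqqqqqqqqqqqqqqqqqqqrqqqrrrrr
0.696 rrrrrrrrrrrrrrrrrrrrrrrrrrrrrrrqqqqqqqqqqqqqqqqqqqqqqqqqqqqq
0.692 rrrrrrrrrrrrrrrrrrrrrrrrrrrsssrrrrrrrrrrrrrrrrrrrrrrqqqqqqrr
0.688 rrrrrrrrrrrrrrrrrrrrrrrsssssssssssrrrrrrrrrrrrrrrrrrrrrqqrrr
0.684 rrrrrrrrrrrrrrrrrrrrrsssssssssssssssrrrrrrrrrrrrrrrrrrrrrrrr
0.680 rrrrrrrrrrrrrrrrrrrrsssssssssssssssssrrrrrrrrrrrrrrrrrrrrrrr
0.676 rrrrrrrrrrrrrrrrrrrrssssssssssssssssssrrrrrrrrrrrrrrrrrrrrrr
0.672 rrrrrrrrrrrrrrrrrrrsssssssssssssssssssrrrrrrrrrrrrrrrrrrrrrr
0.668 rrrrrrrrrrrrrrrrrrrsssssssssssssssssssrrrrrrrrrrrrrrrrrrrrrr
0.664 rrrrrrrrrrrrrrrrrrrrssssssssssssssssssrrrrrrrrrrrrrrrrrrrrrr
0.660 rqrrrrrrrrrrrrrrrrrrsssssssssssssssssrrrrrrrrrrrrrrrrrrrrrrr
0.656 rqqrrrrrrrrrrrrr
[... 1826 characters left out ...]
+++++++                         
0.652                          ++++++++                           
0.648   m                                                         
0.644   m                                                         
0.640                                       mmmm                  
0.636                                                             
0.632                                                             
0.628                                                             
0.624 mmmmmmmmmmmmmmmm   mm                                       
0.620 mmmmmmmmmmmmmmmmmmmmmmmmmmmmmmmmmmmmmmmmmmmmmm              
0.616 MMMMMMMMMMMMMMmMMMMMMMMmMmmMmmMmmmmmmMmmmmmmmmmmmmmmmmmmmm
```

Through the roof the base shows as a round 46 mm disc centred at (0.670, 0.050), against (0.669, 0.0486) expected. The bottle stands upright on the peg in the shut tray, and the arm is clear of everything. Handing in.

```bash
python3 -c "
from cell import manip
print(manip.hand_in()); o=manip.get_obs(); print(o['time'],o['force'])"
```

```text
the job is handed in; nothing more can be done
None
the job is handed in; nothing more can be done
```

The open bottle is upside down on the slim peg, the tray is pushed in to a firm stop, and the job is handed in; the last clock reading was about 39 s. No verdict was reported, so success rests on the checks below.

**What I did:** The moves can't tilt the tool, so I turned the bottle by hooking its mouth under the cabinet's top edge. It slid about 10 mm in the fingers while turning, so I stood it mouth-down on the bench and regripped it centred. I lowered it over the peg until the rim touched the tray, released it and pushed the tray in by its handle.

**Last checks:**
- **Rim:** it met the tray floor at TCP height 0.1036 m, against 0.103 m expected.
- **Bottle in the tray:** from above, its base is a round disc at (0.670, 0.050), within 2 mm of where it should be. The side view through the clear wall and the wrist view were inconclusive.
- **Tray:** a second push of about 19 N stopped at the same place. The moment put the contact at the fingertips on the bar, so the gripper was not hitting the cabinet.
- **Disagreement:** the panel measures about 5–7 mm ahead of the cabinet's front edge, which is not flush. I took that as the panel's thickness butting against the frame.
- **Everything else:** I only compared overhead pictures part-way through, before the second push. They showed no change at the capped bottle, beaker, jar, cap, dish or red bottles. The arm covered the spatula and brush area, so I did not confirm those two.

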